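Clear the brass bench: good bodies to the tray, bar ends to the pan

TASK

Clear this bench after the brass run. First lift the polished valve bodies out from among the scrap and lay each flat on the foam in a lane of its own in the tray, with a light grip: the fingers must never press a body with more than 50 N each. Then, with the red-handled sweeper in hand and never with the fingers, sweep all the sawn bar ends into the chip pan, well past its sloping lip, without the sweeper touching a polished body; stand the sweeper back upright on its yellow-marked spot, square to it, and leave the other things on the bench where they are.

Things in the scene. Friction and masses are not known exactly. Their poses are not given: they have to be found in the camera images.
- body0: polished brass valve body, 90 mm long, 0.3 kg (None if absent): square waist block 36 long x 32 x 32 mm, a round 28 mm neck 27 mm long either side; lies on any flat of the block; origin at its centre, 16 mm above its support, x along its length, ends alike. Soft: press at most 50 N a finger, 100 N for both; a grip of 20 to 40 N carries it
- body1: polished brass valve body, 90 mm long, 0.3 kg (None if absent): square waist block 36 long x 32 x 32 mm, a round 28 mm neck 27 mm long either side; lies on any flat of the block; origin at its centre, 16 mm above its support, x along its length, ends alike. Soft: press at most 50 N a finger, 100 N for both; a grip of 20 to 40 N carries it
- body2: polished brass valve body, 90 mm long, 0.3 kg (None if absent): square waist block 36 long x 32 x 32 mm, a round 28 mm neck 27 mm long either side; lies on any flat of the block; origin at its centre, 16 mm above its support, x along its length, ends alike. Soft: press at most 50 N a finger, 100 N for both; a grip of 20 to 40 N carries it
- scrap0: scrap: dull brown sawn square bar end, 24 x 24 x 60 mm, 0.25 kg, loose on the bench, may be absent (None); origin at its centre, x along its length
- scrap1: scrap: dull brown sawn square bar end, 24 x 24 x 66 mm, 0.25 kg, loose on the bench, may be absent (None); origin at its centre, x along its length
- scrap2: scrap: dull brown sawn square bar end, 24 x 24 x 72 mm, 0.25 kg, loose on the bench, may be absent (None); origin at its centre, x along its length
- scrap3: scrap: dull brown sawn square bar end, 24 x 24 x 60 mm, 0.25 kg, loose on the bench, may be absent (None); origin at its centre, x along its length
- scrap4: scrap: dull brown sawn square bar end, 24 x 24 x 66 mm, 0.25 kg, loose on the bench, may be absent (None); origin at its centre, x along its length
- scrap5: scrap: dull brown sawn square bar end, 24 x 24 x 72 mm, 0.25 kg, loose on the bench, may be absent (None); origin at its centre, x along its length
- pan: steel chip pan, blue walls, fixed, inside 280 (its y) x 236 mm (its x), open at its -x side; origin on the bench under its middle. Sloping lip rises from the bench at x = -120 to the 3 mm thick floor at x = -95 mm; a bar end counts when its centre is past x = -95. Side walls 40 mm high from x = -100 to +120, back wall at +116 mm
- tray: black tray, 128 x 206 mm, fixed, lined with grey foam; origin on the bench under its middle; three lanes along its x, 120 mm long, 60 mm wide, at y = -66, 0, +66 mm; foam top 6 mm above the bench; ribs and long sides (6 mm thick) rise 8 mm above the foam, end walls (x = +-62 mm) to 26 mm above the bench
- lane0 (a point): middle of lane 0 of the tray, on the foam top; x along the lane
- lane1 (a point): middle of lane 1 of the tray, on the foam top; x along the lane
- lane2 (a point): middle of lane 2 of the tray, on the foam top; x along the lane
- sweeper: bench sweeper, 0.35 kg: black rubber foot 140 (its x) x 40 (y) x 28 mm high, wooden back to 42 mm above the underside, two posts, red handle bar on top 124 long (x) x 22 thick (y), 76 to 100 mm above the underside; origin at the middle of its underside, z up; stands on its foot; push pieces with its long faces
- grip (a point): middle of the sweeper's red handle bar, 88 mm above the underside; pinch the bar across its 22 mm (the sweeper's y)
- spot: the sweeper's parking spot, a yellow outline 188 (its x) x 90 (its y) mm painted on the bench; origin at its middle on the bench; the sweeper's long axis goes along x, either way round
- oiler: bystander, not to be disturbed: yellow plastic oil bottle, 48 mm across, 130 mm high, standing
- paste: bystander, not to be disturbed: green jar, 60 mm across, 60 mm high
- gauge: bystander, not to be disturbed: steel plug gauge, a rod 18 mm thick and about 100 mm long, lying
- driver: bystander, not to be disturbed: screwdriver lying along its x, 200 mm long, 26 mm thick handle
- spanner: bystander, not to be disturbed: spanner lying along its x, 185 mm long, 36 mm wide
- cup: bystander, not to be disturbed: white cup, 70 mm across, 70 mm high
Not all that is in view belongs to the job. Leave any pink look-alike of the body2 alone.

How it is judged (in metres and radians):
On the way, in this order (a step that is already met when the one before it is completed fails the run):
1. every polished body lies in a lane of the foam tray (x of body0 in the frame of tray between -0.028 and 0.028 m and y of body0 in the frame of tray between -0.095 and 0.095 m and z of body0 in the frame of tray between 0.017 and 0.0255 m and angle between body0's own x axis and vertical between 1.47 and 1.67 rad and linear speed of each of body0, body1, body2 below 0.04 m/s and x of body1 in the frame of tray between -0.028 and 0.028 m and y of body1 in the frame of tray between -0.095 and 0.095 m and z of body1 in the frame of tray between 0.017 and 0.0255 m and angle between body1's own x axis and vertical between 1.47 and 1.67 rad and x of body2 in the frame of tray between -0.028 and 0.028 m and y of body2 in the frame of tray between -0.095 and 0.095 m and z of body2 in the frame of tray between 0.017 and 0.0255 m and angle between body2's own x axis and vertical between 1.47 and 1.67 rad), for 0.2 s.
2. a bar end is being pushed by the sweeper ((contact force between sweeper and scrap0 above 0.2 N or contact force between sweeper and scrap1 above 0.2 N or contact force between sweeper and scrap2 above 0.2 N or contact force between sweeper and scrap3 above 0.2 N or contact force between sweeper and scrap4 above 0.2 N or contact force between sweeper and scrap5 above 0.2 N)).
3. every bar end is in the chip pan (x of scrap0 in the frame of pan between -0.095 and 0.12 m and y of scrap0 in the frame of pan between -0.14 and 0.14 m and height (world z) of each of scrap0, scrap1, scrap2, scrap3, scrap4, scrap5 below 0.06 m and linear speed of each of scrap0, scrap1, scrap2, scrap3, scrap4, scrap5 below 0.04 m/s and x of scrap1 in the frame of pan between -0.095 and 0.12 m and y of scrap1 in the frame of pan between -0.14 and 0.14 m and x of scrap2 in the frame of pan between -0.095 and 0.12 m and y of scrap2 in the frame of pan between -0.14 and 0.14 m and x of scrap3 in the frame of pan between -0.095 and 0.12 m and y of scrap3 in the frame of pan between -0.14 and 0.14 m and x of scrap4 in the frame of pan between -0.095 and 0.12 m and y of scrap4 in the frame of pan between -0.14 and 0.14 m and x of scrap5 in the frame of pan between -0.095 and 0.12 m and y of scrap5 in the frame of pan between -0.14 and 0.14 m), for 0.2 s.
At the end, for the whole second after the job is handed in: Each body lies level on the tray foam, one to a lane, within 28 mm of its middle lengthwise and not on a rib; each bar end is in the pan, centre past the sloping lip; the sweeper stands upright within 30 mm and 15 degrees of its spot; all released and still (all of step 1 and all of step 3 and horizontal distance between sweeper and spot below 0.03 m and angle between the x axis of sweeper and the x axis of spot, either way round below 0.26 rad and angle between sweeper's own z axis and vertical below 0.08 rad and height (world z) of sweeper below 0.012 m and linear speed of sweeper below 0.04 m/s); the robot touches nothing.
It fails at once if the fingers press on a polished body with more than 100 N in all (both fingers added) (contact force between the fingers and body0 above 100 N or contact force between the fingers and body1 above 100 N or contact force between the fingers and body2 above 100 N).
It fails at once if the sweeper in the hand touches a polished body with more than 2 N ((contact force between sweeper and body0 above 2 N or contact force between sweeper and body1 above 2 N or contact force between sweeper and body2 above 2 N) and contact force between the fingers and sweeper above 1 N).
It fails at once if a bar end is lifted in the fingers, or pushed by them at the pan (centre less than 40 mm before its lip) ((contact force between the fingers and scrap0 above 1 N and (height (world z) of scrap0 above 0.045 m or (x of scrap0 in the frame of pan above -0.16 m and y of scrap0 in the frame of pan between -0.15 and 0.15 m))) or (contact force between the fingers and scrap1 above 1 N and (height (world z) of scrap1 above 0.045 m or (x of scrap1 in the frame of pan above -0.16 m and y of scrap1 in the frame of pan between -0.15 and 0.15 m))) or (contact force between the fingers and scrap2 above 1 N and (height (world z) of scrap2 above 0.045 m or (x of scrap2 in the frame of pan above -0.16 m and y of scrap2 in the frame of pan between -0.15 and 0.15 m))) or (contact force between the fingers and scrap3 above 1 N and (height (world z) of scrap3 above 0.045 m or (x of scrap3 in the frame of pan above -0.16 m and y of scrap3 in the frame of pan between -0.15 and 0.15 m))) or (contact force between the fingers and scrap4 above 1 N and (height (world z) of scrap4 above 0.045 m or (x of scrap4 in the frame of pan above -0.16 m and y of scrap4 in the frame of pan between -0.15 and 0.15 m))) or (contact force between the fingers and scrap5 above 1 N and (height (world z) of scrap5 above 0.045 m or (x of scrap5 in the frame of pan above -0.16 m and y of scrap5 in the frame of pan between -0.15 and 0.15 m)))).
It fails at once if one of the other loose things is moved more than 40 mm (distance of any of oiler, paste, gauge, driver, spanner, cup from where it was at the start of the episode above 0.04 m).
Of body0, body1, body2 only 2 to 3 are there at a start; the rules pass over those that are not, and their reading is None.
Of scrap0, scrap1, scrap2, scrap3, scrap4, scrap5 only 4 to 6 are there at a start; the rules pass over those that are not, and their reading is None.
At some moment in a run one of body0, body1, body2, scrap0, scrap1, scrap2, scrap3, scrap4, scrap5 may be knocked a few centimetres aside while the robot is not near it.
Once in a run the grip may slacken for a moment while it holds something.
It also fails if it takes over 210 s, if anything falls off the work surface, if the arm or the gripper's body presses on something with over 40 N, if the wrist force passes 120 N, or if a joint passes its speed limit or range.

ROBOT

A 6-joint arm with a two-finger parallel gripper is mounted at the origin on the work surface. World frame = base frame: x ahead of the robot, y to its left, z up, the work surface at z = 0. Lengths are in m, angles in degrees, forces in N, time in s.
With the tool pointing down it reaches from about 0.4 to 0.825 m from the base axis. Payload 7 kg.
Tool frame: the origin (TCP) lies midway between the tips of the shut fingers; the grasp point (between the pads) lies r.grasp_offset behind it (r.grasp_offset is the distance from the TCP to the grasp point, in m); z points along the fingers, y is the direction in which the jaws open and shut (so a half turn about z gives the same grasp; the last joint's range is limited). The gripper opens to 88 mm and grips with 3 to 60 N. Pads are 19 mm wide; open, the fingers measure 130 mm over their backs; the gripper's body (78 mm by 193 mm) begins 47 mm behind the grasp point.
Start: joints at [81.423, 20.546, 0.682, 0, -70.136, -16.507], TCP at [0.286, 0.611, 0.227] pointing down, gripper open.
Joint ranges: [-176.03, 176.03], [-82.01, 121.73], [-58.28, 71.71], [-173.87, 95.51], [-174.79, -0.11], [-173.66, 173.66]. Speed limits (degrees/s): [136.94, 136.94, 172.46, 180, 180, 180].

INTERFACE

Orientations are given as [roll, pitch, yaw] about the fixed x, y, z axes, in that order (R = Rz(yaw) Ry(pitch) Rx(roll)).
In Python, from plant import status, imaging, r gives the robot as it stands.
- The arm moves only by the tool apply_moves, never from a script. Its argument "moves" is a list of rows, each a list of 6 numbers: the shift along the tool's x, y, z in units of 200 mm (1.0 is 200 mm), then the turn, a rotation vector about the tool's x, y, z in units of 90 degrees (1.0 is 90 degrees). In form: [[tx, ty, tz, rx, ry, rz], ...]. A call has 1 to 12 rows; each row is the pose to reach, as a shift and turn from the pose measured when the call began, along the tool's axes at that moment; what a row does not reach only later rows make up. A row lasts 1/8 s, in which the tool goes at most 62.5 mm and 10.7 degrees, less where a joint would pass 70% of its speed; a pose out of reach is approached as far as the arm can. A call with a number of a shift or a turn outside -1 to 1 is refused whole. A call with a gripper value outside its range is refused whole. "hand" is the closure, from -1 (fully open) to 1 (shut), set as the call begins (left out, the last holds). The fingers move at their own pace and stop on an object; "grip_force" is the grip in N (left out, the last holds). Time passes only in rows, so rows that repeat a pose let the fingers close. It gives the time, the measured TCP pose, the force and the opening at its end, in the units of the state.
- status.get_state(): the state, without advancing time (a new reading comes with each control period).
- imaging.capture(name): name is "side" or "top" or "wrist"; returns (picture, depth): 480x640x3 uint8, blue, green, red; 480x640 float32, m along the optical axis (not along the pixel's ray), 0 where there is no reading.
- imaging.camera_info(name): a dict with "fx", "fy", "cx", "cy" (pixels), "T" (4x4, takes a point from camera to world coordinates). Camera axes: x right, y up, looking along -z (the intrinsics and any distortion apply to the point x, -y, -z); pixel columns grow to the right and rows downward; lengths in m; the calibration is good to about 2 mm. A picture is of the moment at which its call begins: read the wrist's pose just before it. camera_info takes no time and is no camera call; for the wrist camera it gives the pose at the moment of the call.
- r.close_job(): hands the job in, once; it reports no verdict.
The state is a dict: "time_s": time; "joints": joint angles; "qd": joint speeds; "joint_torque": joint torques, N m; "tcp_pos": TCP position; "eef_rot": TCP orientation; "contact_force": force on the tool from outside, world axes, zero at the start; "moment": the same for the moment, N m; "gripper_width": finger opening in m.
Only numpy, scipy, OpenCV 4.12 (cv2) and the standard library are available. Lean on these libraries where they do the work, as an engineer would, in place of code of your own. Each camera call takes 0.05 s, during which the arm holds its last target.

## Working session

There is one attempt and no reset: what is moved stays moved. The work goes in short steps, Python scripts to look and compute and a tool call to move; the robot and the scene stay as the last step left them, time stands still between calls to the robot, and variables do not carry over. Pictures are saved under pics/ and viewed, and the job is handed in when it is done.

Besides the shell and the picture viewer there is one more tool, called after "Emit:" as name(argument=value, ...) on one line, values as JSON. apply_moves: Moves the arm, as the interface text tells. Its arguments: {"type":"object","properties":{"moves":{"type":"array","items":{"type":"array","items":{"type":"number"}}},"hand":{"type":"number"},"grip_force":{"type":"number"}},"required":["moves"]}

```bash
ls; mkdir -p pics
cat > h.py <<'E'
import numpy as np, cv2
from plant import status, imaging, r
from scipy.spatial.transform import Rotation as R
def ray(info,u,v,z):
    T=np.array(info["T"]); d=T[:3,:3]@np.array([(u-info["cx"])/info["fx"],-(v-info["cy"])/info["fy"],-1.]); o=T[:3,3]
    return o+d*(z-o[2])/d[2]
def points(info,dep):
    T=np.array(info["T"]); v,u=np.mgrid[:480,:640]
    p=np.stack([(u-info["cx"])/info["fx"]*dep,-(v-info["cy"])/info["fy"]*dep,-dep],-1)
    return p@T[:3,:3].T+T[:3,3]
def proj(info,p):
    T=np.array(info["T"]); q=T[:3,:3].T@(np.asarray(p)-T[:3,3]); return info["cx"]+info["fx"]*q[0]/-q[2], info["cy"]-info["fy"]*q[1]/-q[2]
E
python3 - <<'E'
from h import *
print(status.get_state(), r.grasp_offset)
for n in ["top","side","wrist"]:
    i=imaging.camera_info(n); print(n,i)
    p,d=imaging.capture(n); cv2.imwrite(f"pics/{n}0.png",p); np.save(f"{n}0.npy",d)
E
```

```text
pics
{'time_s': 0.0, 'joints': array([ 8.14229254e+01,  2.05899821e+01,  6.34076520e-01, -1.93658086e-02,
       -7.01349171e+01, -1.65056685e+01]), 'qd': array([ 0.00578444,  0.02663101,  0.06425697,  0.06997287, -0.00810393,
       -0.00370544]), 'joint_torque': array([-1.51809985e-03, -5.82716274e+01,  2.93045425e+01,  6.99707955e+00,
        6.85101666e-03, -1.68971201e-04]), 'tcp_pos': array([0.28598646, 0.61089169, 0.22564375]), 'eef_rot': array([ 1.79907747e+02, -8.35105336e-03, -2.50893315e+01]), 'contact_force': array([-0.4867191 , -0.27430724, -0.03413844]), 'moment': array([-0.00010894,  0.02032069,  0.00994857]), 'gripper_width': 0.08772533026739635} 0.0188
top {'fx': 548.9549105478407, 'fy': 548.9549105478407, 'cx': 330.89599313209527, 'cy': 245.18949303240262, 'T': array([[ 0.02492299,  0.98804571, -0.15213323,  0.35357122],
       [-0.99946022,  0.02136885, -0.02495271,  0.06705538],
       [-0.0214035 ,  0.15267301,  0.98804496,  1.18919474],
       [ 0.        ,  0.        ,  0.        ,  1.        ]])}
side {'fx': 501.12479266242616, 'fy': 501.12479266242616, 'cx': 310.6220455672914, 'cy': 240.54408887164715, 'T': array([[ 0.8926703 ,  0.24763086, -0.37658823,  0.0929572 ],
       [-0.45019223,  0.4498421 , -0.77134236, -0.86822707],
       [-0.02160293,  0.85809151,  0.51304217,  0.72733157],
       [ 0.        ,  0.        ,  0.        ,  1.        ]])}
wrist {'fx': 331.1336204595552, 'fy': 331.1336204595552, 'cx': 320.8247750295226, 'cy': 233.95009612456994, 'T': array([[-0.42463198,  0.87238988,  0.24212306,  0.35099218],
       [-0.90536504, -0.40956538, -0.11211757,  0.5814716 ],
       [ 0.00135499, -0.26681846,  0.96374586,  0.38342154],
       [ 0.        ,  0.        ,  0.        ,  1.        ]])}
```

View pics/top0.png

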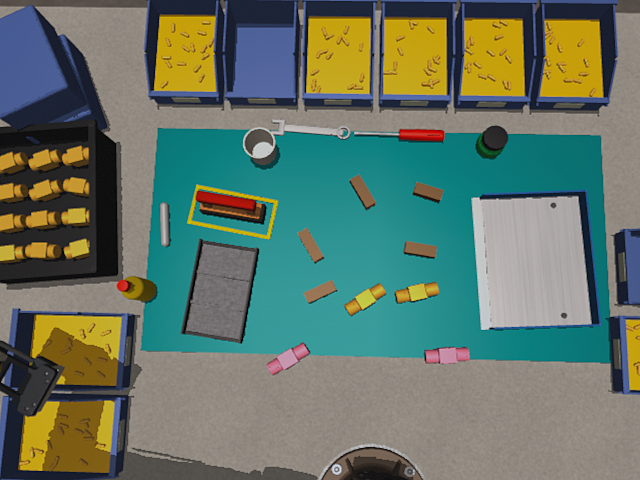

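View pics/side0.png

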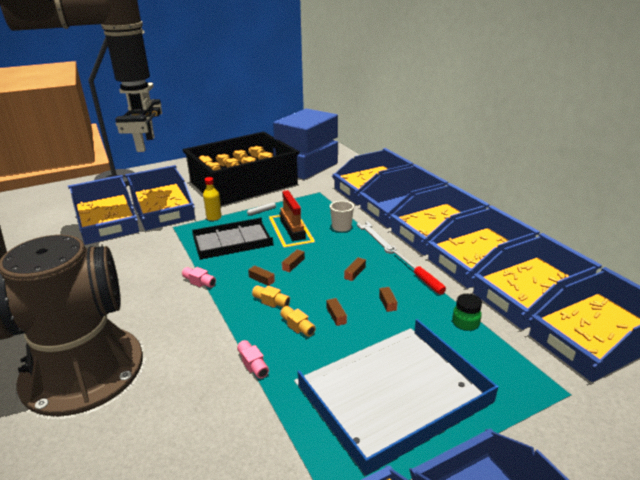

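View pics/wrist0.png

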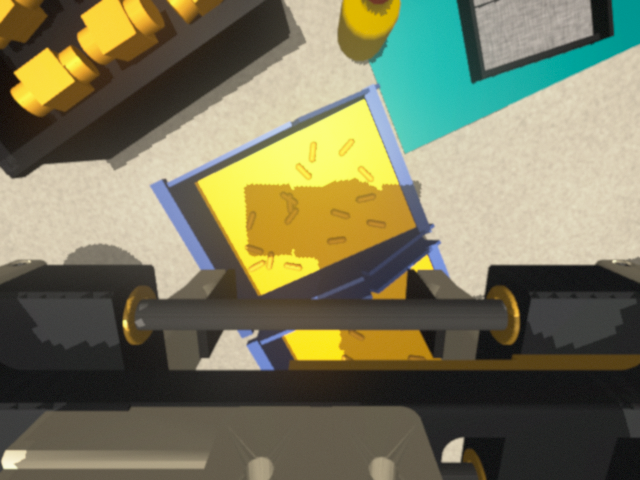

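Top view candidates: polished bodies at (365,299) and (417,292). Pink look-alikes at (289,358) and (447,355), and stock bodies in the black bin at (0–90,150–255), are all left alone. Five bar ends at (362,191), (428,191), (311,245), (420,250), (321,291). The sweeper is at (228,205) with the tray at (220,290) and the pan at (535,262).

```bash
cat >> h.py <<'E'
def blobs(info,img,lo,hi,ztop,amin=150,amax=1500,box=None):
    hsv=cv2.cvtColor(img,cv2.COLOR_BGR2HSV); m=cv2.inRange(hsv,lo,hi)
    if box: mm=np.zeros_like(m); mm[box[1]:box[3],box[0]:box[2]]=m[box[1]:box[3],box[0]:box[2]]; m=mm
    m=cv2.morphologyEx(m,cv2.MORPH_OPEN,np.ones((3,3),np.uint8))
    out=[]
    for c in cv2.findContours(m,cv2.RETR_EXTERNAL,cv2.CHAIN_APPROX_NONE)[0]:
        a=cv2.contourArea(c)
        if not amin<a<amax: continue
        w=np.array([ray(info,*p[0],ztop)[:2] for p in c],np.float32)
        (cx,cy),(l,s),an=cv2.minAreaRect(w*1000)
        if l<s: l,s,an=s,l,an+90
        M=cv2.moments(c); out.append((M['m10']/M['m00'],M['m01']/M['m00'],cx/1000,cy/1000,l,s,(an+90)%180-90))
    return sorted(out)
def show(n,b):
    print(n)
    for o in b: print("px %.0f %.0f  xy %.4f %.4f  L %.0f S %.0f ang %.1f"%o)
BODY=((18,120,120),(32,255,255)); SCRAP=((5,70,40),(17,200,190)); YEL=((25,150,150),(33,255,255))
E
python3 - <<'E'
from h import *
p=cv2.imread("pics/top0.png"); i=imaging.camera_info("top")
hsv=cv2.cvtColor(p,cv2.COLOR_BGR2HSV)
for q in [(365,299),(417,292),(362,191),(428,191),(420,250),(321,291),(275,230),(230,202),(222,330),(478,300),(205,215)]: print(q,hsv[q[1],q[0]])
show("body",blobs(i,p,*BODY,0.02,box=(150,130,600,360)))
show("scrap",blobs(i,p,*SCRAP,0.024,box=(280,150,470,310)))
show("red",blobs(i,p,(0,150,90),(5,255,255),0.1,box=(150,180,300,240)))
show("yel",blobs(i,p,(22,150,120),(33,255,255),0.0,box=(150,150,300,250),amax=9999))
for n,q in dict(pan_tl=(474,198),pan_bl=(481,329),traytl=(203,241),traytr=(258,249),traybr=(242,341),traybl=(183,333)).items(): print(n,ray(i,*q,0.0 if 'pan' in n else 0.02))
d=np.load("top0.npy"); P=points(i,d)
for q in [(230,202),(222,300),(365,299),(362,191),(530,260),(478,260),(584,260),(250,139)]: print(q,P[q[1],q[0]])
c=p[175:350,170:610]; cv2.imwrite("pics/crop0.png",cv2.resize(p[230:330,270:450],None,fx=4,fy=4,interpolation=cv2.INTER_CUBIC))
cv2.imwrite("pics/crop1.png",cv2.resize(p[170:350,140:300],None,fx=3.3,fy=3.3,interpolation=cv2.INTER_CUBIC))
cv2.imwrite("pics/crop2.png",cv2.resize(p[170:350,450:620],None,fx=3.3,fy=3.3,interpolation=cv2.INTER_CUBIC))
E
```

```text
(365, 299) [ 31 168 200]
(417, 292) [ 29 170 196]
(362, 191) [ 14 124 134]
(428, 191) [ 14 132 126]
(420, 250) [ 14 125 137]
(321, 291) [ 14 113 154]
(275, 230) [ 89 178 146]
(230, 202) [  2 241 176]
(222, 330) [173   9 113]
(478, 300) [ 90 164 138]
(205, 215) [ 90 208 148]
body
px 234 212  xy 0.6032 0.3138  L 185 S 88 ang 80.0
px 365 299  xy 0.4205 0.0214  L 89 S 32 ang -55.1
px 417 292  xy 0.4374 -0.0882  L 89 S 31 ang -76.2
scrap
px 310 245  xy 0.5330 0.1408  L 74 S 23 ang 30.5
px 320 291  xy 0.4335 0.1178  L 65 S 24 ang -63.8
px 362 191  xy 0.6529 0.0308  L 75 S 25 ang 30.8
px 420 249  xy 0.5287 -0.0941  L 66 S 25 ang 81.6
px 428 191  xy 0.6564 -0.1110  L 60 S 25 ang 73.4
red
px 225 200  xy 0.6100 0.3125  L 119 S 20 ang 81.5
yel
px 234 212  xy 0.6077 0.3181  L 188 S 89 ang 80.0
pan_tl [ 0.64897784 -0.21645206  0.        ]
pan_bl [ 0.36304114 -0.22708266  0.        ]
traytl [0.53678941 0.37423566 0.02      ]
traytr [0.52186826 0.25379602 0.02      ]
traybr [0.32541867 0.27872673 0.02      ]
traybl [0.33890422 0.40479768 0.02      ]
(230, 202) [0.60600461 0.30273002 0.09996424]
(222, 300) [0.41116507 0.32938671 0.00374961]
(365, 299) [0.4189765  0.02190139 0.0333027 ]
(362, 191) [0.6546179  0.03160339 0.0211345 ]
(530, 260) [ 0.51344821 -0.33481814  0.00074442]
(478, 260) [ 0.51088732 -0.22274563  0.00130372]
(584, 260) [ 5.16144380e-01 -4.50976240e-01 -1.65324786e-04]
(250, 139) [0.76185923 0.27910656 0.04056218]
```

View pics/crop0.png

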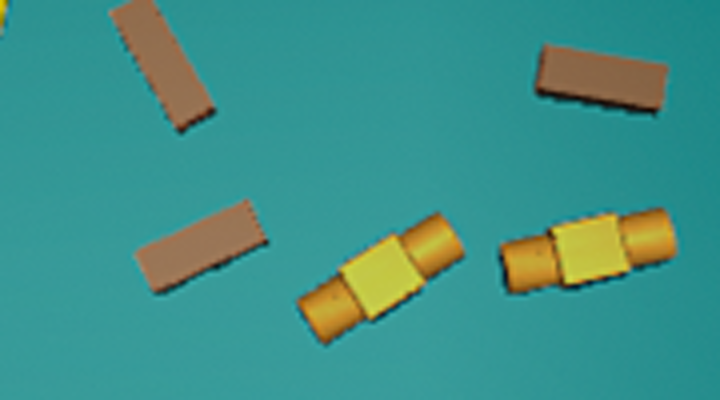

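View pics/crop1.png

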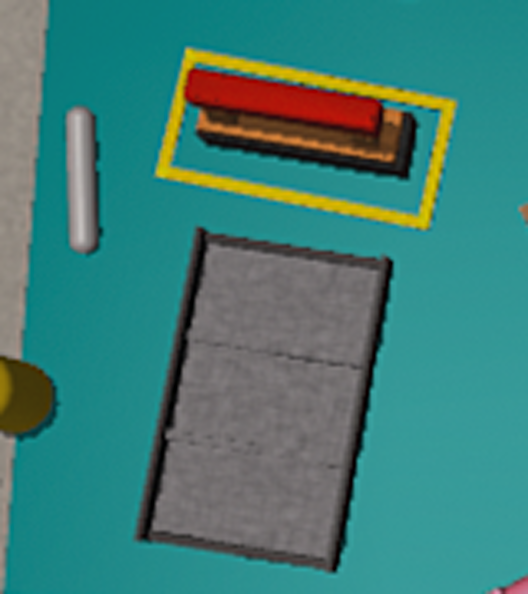

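View pics/crop2.png

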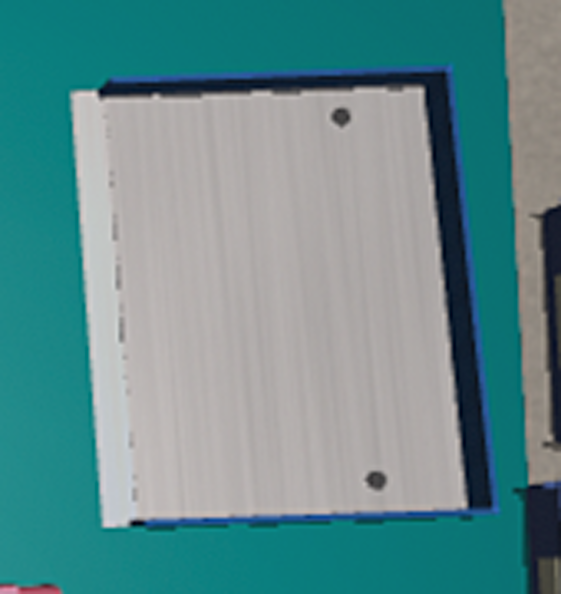

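```bash
cat > go.py <<'E'
import sys
from h import *
# usage: go.py x y z yaw : shift/turn in units of moves
def go(x,y,z,yaw):
    s=status.get_state(); R0=R.from_euler('xyz',s["eef_rot"],degrees=True); p=np.array(s["tcp_pos"])
    t=R0.inv().apply(np.array([x,y,z])-p)/0.2
    w=(R0.inv()*R.from_euler('xyz',[180,0,yaw],degrees=True)).as_rotvec(degrees=True)/90
    print("to",(x,y,z,yaw),"->",np.round(np.r_[t,w],3).tolist())
if __name__=="__main__":
    s=status.get_state(); print("t %.2f"%s["time_s"],s["tcp_pos"].round(4),s["eef_rot"].round(1),"w %.4f"%s["gripper_width"],s["contact_force"].round(1))
    for a in sys.argv[1:]: go(*map(float,a.split(',')))
E
python3 go.py 0.33,0.42,0.2,-35 0.33,0.45,0.2,-40
```

```text
t 0.15 [0.286  0.611  0.2258] [179.9  -0.  -25.1] w 0.0875 [-0.6 -0.1 -1.2]
to (0.33, 0.42, 0.2, -35.0) -> [0.604, 0.772, 0.13, 0.001, -0.0, 0.11]
to (0.33, 0.45, 0.2, -40.0) -> [0.54, 0.636, 0.13, 0.001, -0.0, 0.166]
```

Emit:
apply_moves(moves=[[0.6,0.77,0.13,0,0,0.11],[0.6,0.77,0.13,0,0,0.11],[0.6,0.77,0.13,0,0,0.11],[0.6,0.77,0.13,0,0,0.11]], hand=-1, grip_force=30)

```text
time_s: 0.65
tcp_pos: [0.3295, 0.4168, 0.1998]
eef_rot: [179.9, -0.0, -35.1]
contact_force: [0.4, 0.7, 0.7]
gripper_width: 0.0878
```

```bash
python3 go.py 0.40,0.25,0.2,-45 0.42,0.22,0.2,-55
```

```text
t 0.65 [0.3295 0.4168 0.1998] [179.9  -0.  -35.1] w 0.0878 [0.4 0.7 0.7]
to (0.4, 0.25, 0.2, -45.0) -> [0.768, 0.48, 0.0, 0.002, -0.0, 0.11]
to (0.42, 0.22, 0.2, -55.0) -> [0.936, 0.545, 0.001, 0.002, -0.0, 0.221]
```

Emit:
apply_moves(moves=[[0.936,0.545,0,0,0,0.221],[0.936,0.545,0,0,0,0.221],[0.936,0.545,0,0,0,0.221],[0.936,0.545,0,0,0,0.221]])

```text
time_s: 1.15
tcp_pos: [0.4206, 0.2181, 0.2003]
eef_rot: [179.9, -0.1, -55.1]
contact_force: [0.5, -0.0, -0.2]
gripper_width: 0.0878
```

```bash
python3 go.py 0.4205,0.0225,0.12,-55.1 0.4205,0.0225,0.06,-55.1
```

```text
t 1.15 [0.4206 0.2181 0.2003] [ 1.799e+02 -1.000e-01 -5.510e+01] w 0.0878 [ 0.5 -0.  -0.2]
to (0.4205, 0.0225, 0.12, -55.1) -> [0.801, 0.56, 0.404, 0.001, -0.001, 0.0]
to (0.4205, 0.0225, 0.06, -55.1) -> [0.801, 0.559, 0.704, 0.001, -0.001, 0.0]
```

Emit:
apply_moves(moves=[[0.8,0.56,0.404,0,0,0],[0.8,0.56,0.404,0,0,0],[0.8,0.56,0.404,0,0,0],[0.8,0.56,0.404,0,0,0]])

```text
time_s: 1.65
tcp_pos: [0.4193, 0.0204, 0.1188]
eef_rot: [179.8, -0.0, -55.2]
contact_force: [0.6, 0.6, 0.2]
gripper_width: 0.0874
```

```bash
python3 - <<'E'
from h import *
p,d=imaging.capture("wrist"); cv2.imwrite("pics/w1.png",p)
i=imaging.camera_info("wrist"); show("b",blobs(i,p,*BODY,0.025,amin=800,amax=99999))
p,d=imaging.capture("top"); cv2.imwrite("pics/t1.png",p)
E
python3 go.py 0.4205,0.0225,0.01,-55.1
```

```text
b
px 320 231  xy 0.4199 0.0186  L 90 S 31 ang -56.2
px 389 96  xy 0.4368 -0.0903  L 89 S 33 ang -76.3
t 1.75 [0.4195 0.0207 0.1188] [179.8  -0.  -55.2] w 0.0878 [ 0.3 -1.   1.1]
to (0.4205, 0.0225, 0.01, -55.1) -> [-0.005, -0.012, 0.544, 0.003, -0.0, -0.002]
```

View pics/w1.png

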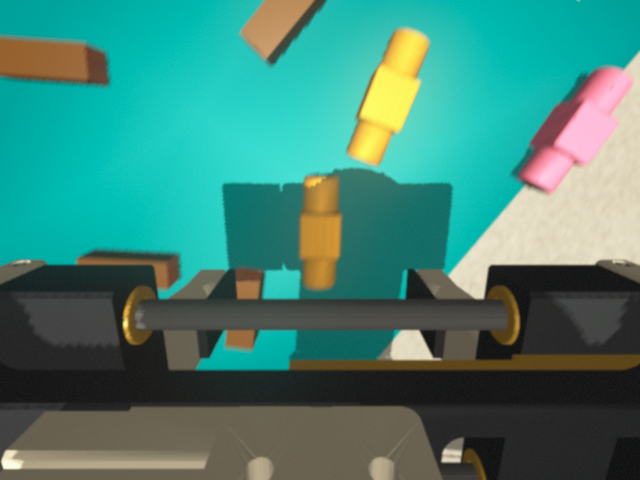

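The picture shows the first brass body centred at (320,231) midway between the fingers, with pink look-alike at (575,130) to the right. Choice confirmed.

Emit:
apply_moves(moves=[[0,0,0.2,0,0,0],[0,0,0.4,0,0,0],[0,0,0.544,0,0,0],[0,0,0.544,0,0,0]])

```text
time_s: 2.25
tcp_pos: [0.4184, 0.0205, 0.0087]
eef_rot: [179.5, -0.0, -55.2]
contact_force: [0.1, 0.4, 0.7]
gripper_width: 0.088
```

Emit:
apply_moves(moves=[[0,0,0,0,0,0],[0,0,0,0,0,0],[0,0,0,0,0,0],[0,0,0,0,0,0],[0,0,0,0,0,0],[0,0,0,0,0,0],[0,0,-0.1,0,0,0],[0,0,-0.3,0,0,0],[0,0,-0.5,0,0,0],[0,0,-0.5,0,0,0]], hand=1, grip_force=30)

```text
time_s: 3.5
tcp_pos: [0.4206, 0.0218, 0.1111]
eef_rot: [179.8, -0.1, -55.2]
contact_force: [-0.6, 0.3, -4.5]
gripper_width: 0.0318
```

```bash
python3 go.py 0.38,0.2,0.12,-75 0.36,0.20,0.11,-85
```

```text
t 3.50 [0.4206 0.0218 0.1111] [ 1.798e+02 -1.000e-01 -5.520e+01] w 0.0318 [-0.6  0.3 -4.5]
to (0.38, 0.2, 0.12, -75.0) -> [-0.848, -0.342, -0.046, 0.002, -0.001, 0.22]
to (0.36, 0.2, 0.11, -85.0) -> [-0.905, -0.26, 0.004, 0.002, -0.001, 0.331]
```

Emit:
apply_moves(moves=[[-0.28,-0.11,-0.02,0,0,0.07],[-0.56,-0.23,-0.03,0,0,0.15],[-0.85,-0.34,-0.04,0,0,0.22],[-0.85,-0.34,-0.04,0,0,0.22],[-0.85,-0.34,-0.04,0,0,0.22]])

```text
time_s: 4.12
tcp_pos: [0.3783, 0.1995, 0.1173]
eef_rot: [179.7, -0.2, -74.9]
contact_force: [0.4, 0.3, -4.7]
gripper_width: 0.032
```

```bash
python3 go.py 0.366,0.336,0.10,-98 0.366,0.336,0.07,-98
python3 - <<'E'
from h import *
p,d=imaging.capture("wrist"); cv2.imwrite("pics/w2.png",p)
i=imaging.camera_info("wrist")
p,d=imaging.capture("top"); cv2.imwrite("pics/t2.png",p)
show("b",blobs(imaging.camera_info("top"),p,*BODY,0.02,box=(300,130,600,360)))
E
```

```text
t 4.12 [0.3783 0.1995 0.1173] [179.7  -0.2 -74.9] w 0.0320 [ 0.4  0.3 -4.7]
to (0.366, 0.336, 0.1, -98.0) -> [-0.675, -0.119, 0.084, 0.003, -0.003, 0.257]
to (0.366, 0.336, 0.07, -98.0) -> [-0.676, -0.12, 0.234, 0.003, -0.003, 0.257]
b
px 417 292  xy 0.4374 -0.0882  L 89 S 31 ang -76.2
```

View pics/w2.png

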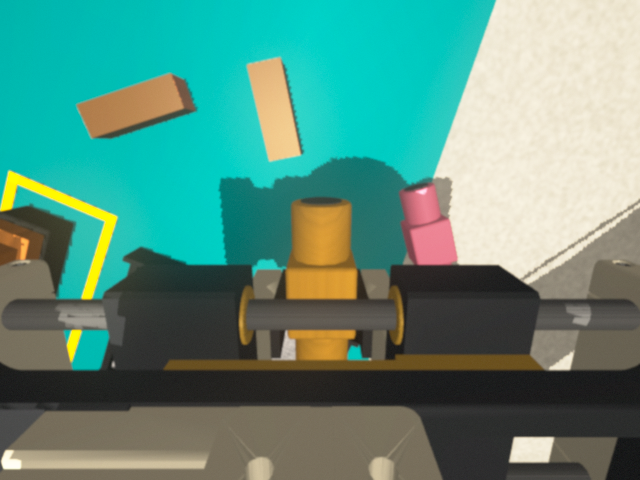

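The held body is seen at (320,265), square between the pads. Moving on to lane at (0.366,0.336).

Emit:
apply_moves(moves=[[-0.23,-0.04,0.03,0,0,0.08],[-0.45,-0.08,0.06,0,0,0.17],[-0.675,-0.119,0.1,0,0,0.257],[-0.675,-0.119,0.2,0,0,0.257],[-0.675,-0.119,0.2,0,0,0.257]])

```text
time_s: 4.85
tcp_pos: [0.3666, 0.3329, 0.0755]
eef_rot: [179.7, -0.5, -98.2]
contact_force: [-0.7, -0.4, -2.6]
gripper_width: 0.0319
```

```bash
python3 go.py 0.366,0.336,0.0185,-98
python3 - <<'E'
from h import *
p,d=imaging.capture("top"); cv2.imwrite("pics/t3.png",cv2.resize(p[200:360,140:300],None,fx=3.5,fy=3.5,interpolation=cv2.INTER_CUBIC))
E
```

```text
t 4.85 [0.3666 0.3329 0.0755] [179.7  -0.5 -98.2] w 0.0319 [-0.7 -0.4 -2.6]
to (0.366, 0.336, 0.0185, -98.0) -> [-0.018, 0.004, 0.285, 0.003, -0.005, -0.003]
```

View pics/t3.png

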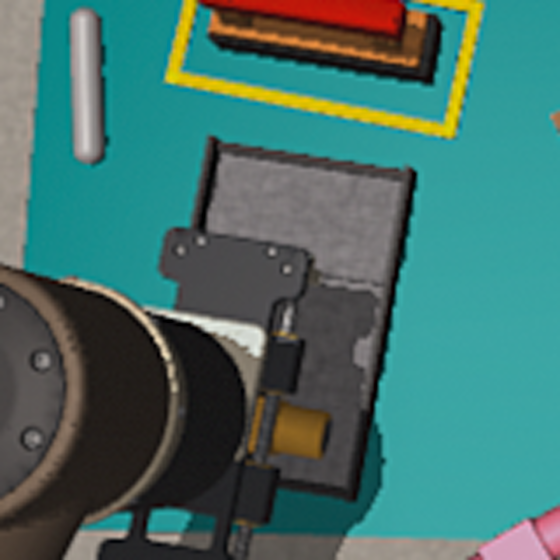

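The picture shows the held body over the nearest lane, its end at crop (326,430), inside the side walls.

Emit:
apply_moves(moves=[[-0.01,0.004,0.1,0,0,0],[-0.018,0.004,0.2,0,-0.005,0],[-0.018,0.004,0.26,0,-0.005,0],[-0.018,0.004,0.293,0,-0.005,0],[-0.018,0.004,0.293,0,-0.005,0]])

```text
time_s: 5.52
tcp_pos: [0.3667, 0.3364, 0.0181]
eef_rot: [179.8, 0.0, -98.2]
contact_force: [0.4, 0.8, -3.2]
gripper_width: 0.0316
```

Emit:
apply_moves(moves=[[0,0,0,0,0,0],[0,0,0,0,0,0],[0,0,0,0,0,0],[0,0,0,0,0,0],[0,0,-0.1,0,0,0],[0,0,-0.3,0,0,0],[0,0,-0.5,0,0,0],[0,0,-0.5,0,0,0]], hand=-0.05)

```text
time_s: 6.52
tcp_pos: [0.3682, 0.3382, 0.1213]
eef_rot: [179.9, 0.4, -98.2]
contact_force: [-0.1, 0.1, -0.6]
gripper_width: 0.0461
```

```bash
python3 go.py 0.40,0.16,0.12,-85 0.42,0.14,0.11,-76
```

```text
t 6.53 [0.3682 0.3382 0.1213] [179.9   0.4 -98.2] w 0.0461 [-0.1  0.1 -0.6]
to (0.4, 0.16, 0.12, -85.0) -> [0.859, -0.285, 0.001, 0.0, 0.004, -0.147]
to (0.42, 0.14, 0.11, -76.0) -> [0.944, -0.398, 0.05, -0.0, 0.004, -0.247]
```

Emit:
apply_moves(moves=[[0.94,-0.4,0,0,0,-0.247],[0.94,-0.4,0,0,0,-0.247],[0.94,-0.4,0,0,0,-0.247],[0.94,-0.4,0,0,0,-0.247]], hand=-1)

```text
time_s: 7.02
tcp_pos: [0.42, 0.1377, 0.1193]
eef_rot: [-180.0, 0.3, -76.1]
contact_force: [0.5, -0.8, 1.1]
gripper_width: 0.0806
```

```bash
python3 go.py 0.437,-0.0395,0.12,-76 0.437,-0.0885,0.12,-76
python3 - <<'E'
from h import *
p,d=imaging.capture("top"); cv2.imwrite("pics/t4.png",p)
show("b",blobs(imaging.camera_info("top"),p,*BODY,0.02,box=(180,240,600,360)))
E
```

```text
t 7.03 [0.42   0.1377 0.1193] [-180.     0.3  -76.1] w 0.0806 [ 0.5 -0.8  1.1]
to (0.437, -0.0395, 0.12, -76.0) -> [0.88, 0.131, -0.009, -0.0, 0.004, -0.001]
to (0.437, -0.0885, 0.12, -76.0) -> [1.118, 0.189, -0.01, -0.0, 0.004, -0.001]
b
px 417 292  xy 0.4374 -0.0882  L 89 S 31 ang -76.2
```

View pics/t4.png

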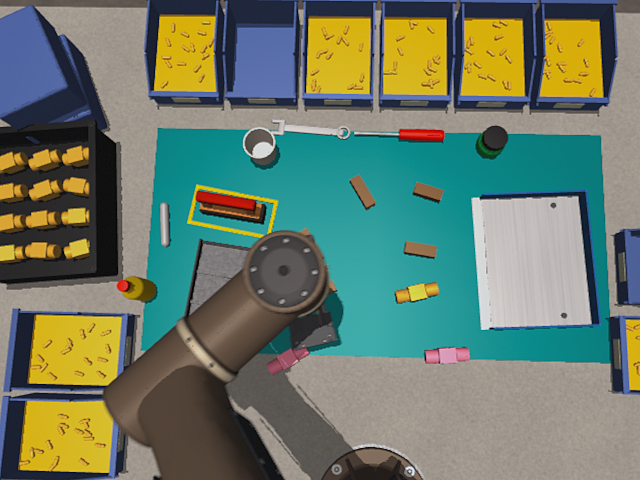

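The second body is unmoved at (417,292); the arm hides the tray for now.

Emit:
apply_moves(moves=[[0.88,0.13,0,0,0,0],[0.88,0.13,0,0,0,0],[0.88,0.13,0,0,0,0],[0.88,0.13,0,0,0,0]])

```text
time_s: 7.58
tcp_pos: [0.4362, -0.0434, 0.1174]
eef_rot: [179.9, 0.3, -76.4]
contact_force: [-0.1, -0.4, 0.6]
gripper_width: 0.0879
```

```bash
python3 go.py 0.437,-0.0895,0.10,-76.2 0.437,-0.0895,0.009,-76.2
python3 - <<'E'
from h import *
i=imaging.camera_info("wrist");p,d=imaging.capture("wrist"); show("b",blobs(i,p,*BODY,0.025,amin=800,amax=99999))
E
```

```text
t 7.58 [ 0.4362 -0.0434  0.1174] [179.9   0.3 -76.4] w 0.0879 [-0.1 -0.4  0.6]
to (0.437, -0.0895, 0.1, -76.2) -> [0.226, 0.05, 0.086, 0.001, 0.004, -0.003]
to (0.437, -0.0895, 0.009, -76.2) -> [0.228, 0.049, 0.541, 0.001, 0.004, -0.003]
b
px 333 178  xy 0.4373 -0.0864  L 90 S 32 ang -74.9
```

Emit:
apply_moves(moves=[[0.22,0.05,0.09,0,0.004,0],[0.22,0.05,0.2,0,0.004,0],[0.22,0.05,0.4,0,0.004,0],[0.22,0.05,0.541,0,0.004,0],[0.22,0.05,0.541,0,0.004,0]])

```text
time_s: 8.25
tcp_pos: [0.4353, -0.0858, 0.0074]
eef_rot: [179.6, -0.0, -76.3]
contact_force: [-0.3, -0.4, -0.8]
gripper_width: 0.0876
```

Emit:
apply_moves(moves=[[0,0,0,0,0,0],[0,0,0,0,0,0],[0,0,0,0,0,0],[0,0,0,0,0,0],[0,0,0,0,0,0],[0,0,0,0,0,0],[0,0,-0.1,0,0,0],[0,0,-0.3,0,0,0],[0,0,-0.5,0,0,0],[0,0,-0.5,0,0,0]], hand=1, grip_force=30)

```text
time_s: 9.5
tcp_pos: [0.4377, -0.0852, 0.1098]
eef_rot: [179.9, -0.0, -76.3]
contact_force: [0.6, 0.3, -2.7]
gripper_width: 0.0315
```

```bash
python3 go.py 0.43,0.1,0.11,-85
```

```text
t 9.50 [ 0.4377 -0.0852  0.1098] [179.9  -0.  -76.3] w 0.0315 [ 0.6  0.3 -2.7]
to (0.43, 0.1, 0.11, -85.0) -> [-0.909, -0.182, -0.002, 0.001, -0.001, 0.097]
```

Emit:
apply_moves(moves=[[-0.25,-0.06,0,0,0,0.02],[-0.55,-0.12,0,0,0,0.05],[-0.85,-0.18,0,0,0,0.09],[-0.91,-0.182,0,0,0,0.097],[-0.91,-0.182,0,0,0,0.097]])

```text
time_s: 10.12
tcp_pos: [0.4288, 0.1008, 0.1084]
eef_rot: [179.8, -0.1, -84.9]
contact_force: [0.6, -0.6, -3.6]
gripper_width: 0.0318
```

```bash
python3 go.py 0.43,0.28,0.11,-98
```

```text
t 10.12 [0.4288 0.1008 0.1084] [ 1.798e+02 -1.000e-01 -8.490e+01] w 0.0318 [ 0.6 -0.6 -3.6]
to (0.43, 0.28, 0.11, -98.0) -> [-0.892, -0.086, -0.01, 0.002, -0.001, 0.146]
```

Emit:
apply_moves(moves=[[-0.25,-0.03,0,0,0,0.04],[-0.55,-0.06,0,0,0,0.09],[-0.85,-0.08,0,0,0,0.146],[-0.89,-0.086,0,0,0,0.146],[-0.89,-0.086,0,0,0,0.146]])

```text
time_s: 10.75
tcp_pos: [0.4296, 0.2786, 0.1067]
eef_rot: [179.8, -0.3, -98.0]
contact_force: [-0.5, -0.4, -2.0]
gripper_width: 0.0317
```

```bash
python3 go.py 0.431,0.325,0.07,-98 0.431,0.325,0.016,-98
python3 - <<'E'
from h import *
p,d=imaging.capture("top"); cv2.imwrite("pics/t5.png",cv2.resize(p[200:360,140:300],None,fx=3.5,fy=3.5,interpolation=cv2.INTER_CUBIC))
E
```

```text
t 10.75 [0.4296 0.2786 0.1067] [179.8  -0.3 -98. ] w 0.0317 [-0.5 -0.4 -2. ]
to (0.431, 0.325, 0.07, -98.0) -> [-0.232, 0.024, 0.183, 0.003, -0.003, 0.0]
to (0.431, 0.325, 0.016, -98.0) -> [-0.233, 0.023, 0.453, 0.003, -0.003, 0.0]
```

View pics/t5.png

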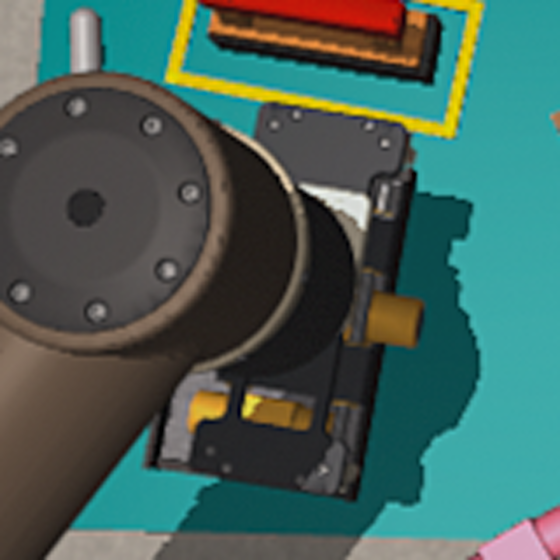

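The first body lies in the nearest lane at crop (190–310,405), with the second body held over the approach to the middle lane.

Emit:
apply_moves(moves=[[-0.12,0.01,0,0,0,0],[-0.233,0.023,0.1,0,-0.003,0],[-0.233,0.023,0.25,0,-0.003,0],[-0.233,0.023,0.38,0,-0.003,0],[-0.233,0.023,0.43,0,-0.003,0],[-0.233,0.023,0.453,0,-0.003,0],[-0.233,0.023,0.453,0,-0.003,0]])

```text
time_s: 11.68
tcp_pos: [0.4315, 0.3245, 0.0166]
eef_rot: [179.8, 0.0, -98.0]
contact_force: [0.7, -0.1, -2.1]
gripper_width: 0.032
```

Emit:
apply_moves(moves=[[0,0,0,0,0,0],[0,0,0,0,0,0],[0,0,0,0,0,0],[0,0,0,0,0,0],[0,0,-0.1,0,0,0],[0,0,-0.3,0,0,0],[0,0,-0.5,0,0,0],[0,0,-0.8,0,0,0],[0,0,-0.8,0,0,0]], hand=-0.05)

```text
time_s: 12.8
tcp_pos: [0.434, 0.3265, 0.1819]
eef_rot: [-179.9, 0.5, -98.0]
contact_force: [0.1, -0.9, -1.2]
gripper_width: 0.0461
```

```bash
python3 go.py 0.43,0.2,0.2,-98 0.60,0.2,0.2,-98
```

```text
t 12.80 [0.434  0.3265 0.1819] [-179.9    0.5  -98. ] w 0.0461 [ 0.1 -0.9 -1.2]
to (0.43, 0.2, 0.2, -98.0) -> [0.628, -0.068, -0.096, -0.001, 0.005, -0.0]
to (0.6, 0.2, 0.2, -98.0) -> [0.51, -0.91, -0.094, -0.001, 0.005, -0.0]
```

Emit:
apply_moves(moves=[[0.51,-0.91,-0.1,0,0.005,0],[0.51,-0.91,-0.1,0,0.005,0],[0.51,-0.91,-0.1,0,0.005,0],[0.51,-0.91,-0.1,0,0.005,0]], hand=-1)

```text
time_s: 13.3
tcp_pos: [0.6019, 0.1977, 0.2005]
eef_rot: [-180.0, -0.0, -98.2]
contact_force: [-0.6, 0.3, -0.1]
gripper_width: 0.0803
```

Run:
```python
from h import *
p,d=imaging.capture("top"); cv2.imwrite("pics/t6.png",p)
i=imaging.camera_info("top")
show("b",blobs(i,p,*BODY,0.026,box=(180,240,600,360)))
show("red",blobs(i,p,(0,150,90),(5,255,255),0.1,box=(150,180,300,240)))
show("scrap",blobs(i,p,*SCRAP,0.024,box=(280,150,470,310)))
```

```text
b
px 222 290  xy 0.4317 0.3237  L 88 S 31 ang 81.9
px 223 322  xy 0.3636 0.3226  L 58 S 30 ang 77.6
red
px 220 199  xy 0.6112 0.3212  L 103 S 21 ang 81.5
scrap
px 309 243  xy 0.5345 0.1430  L 69 S 22 ang 28.1
px 362 192  xy 0.6529 0.0308  L 75 S 25 ang 30.8
px 420 249  xy 0.5287 -0.0941  L 66 S 25 ang 81.6
px 428 191  xy 0.6563 -0.1112  L 60 S 25 ang 73.4
```

View pics/t6.png

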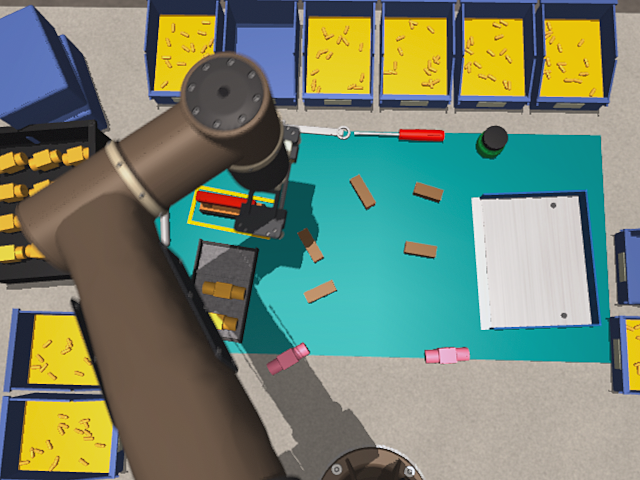

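Both bodies sit in separate lanes at (222,290) and (223,322); scrap unmoved, sweeper on its spot at (228,205).

```bash
python3 go.py 0.61,0.3135,0.17,-98.5
```

```text
t 13.35 [0.6027 0.1972 0.2006] [-179.9   -0.   -98.2] w 0.0838 [ 2.7 -0.2  1.5]
to (0.61, 0.3135, 0.17, -98.5) -> [-0.581, 0.047, 0.153, -0.001, -0.0, 0.004]
```

Emit:
apply_moves(moves=[[-0.3,0.02,0,0,0,0],[-0.581,0.047,0.15,0,0,0],[-0.581,0.047,0.15,0,0,0],[-0.581,0.047,0.15,0,0,0]])

```text
time_s: 13.85
tcp_pos: [0.6092, 0.3138, 0.1697]
eef_rot: [-180.0, -0.1, -98.1]
contact_force: [-0.2, -0.0, -0.1]
gripper_width: 0.0877
```

```bash
python3 - <<'E'
from h import *
i=imaging.camera_info("wrist");p,d=imaging.capture("wrist"); cv2.imwrite("pics/w3.png",p)
show("red",blobs(i,p,(0,150,90),(6,255,255),0.1,amin=800,amax=999999))
E
python3 go.py 0.61,0.3135,0.071,-98.5
```

```text
red
px 318 233  xy 0.6103 0.3067  L 99 S 20 ang 81.1
t 13.90 [0.6096 0.3133 0.1705] [-179.9   -0.   -98.1] w 0.0875 [ 0.6 -0.9  0.3]
to (0.61, 0.3135, 0.071, -98.5) -> [-0.002, -0.001, 0.498, -0.001, -0.001, 0.004]
```

View pics/w3.png

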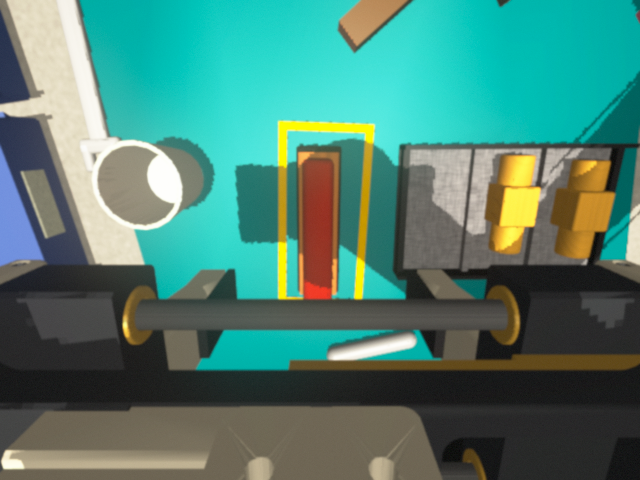

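The wrist view shows the red bar at (318,233) centred between the fingers, with the two bodies in separate lanes at (513,205) and (583,210).

Emit:
apply_moves(moves=[[0,0,0.2,0,0,0],[0,0,0.4,0,0,0],[0,0,0.49,0,0,0],[0,0,0.49,0,0,0]])

```text
time_s: 14.4
tcp_pos: [0.6096, 0.3123, 0.0723]
eef_rot: [-180.0, -0.1, -98.2]
contact_force: [1.1, 1.1, 0.6]
gripper_width: 0.0876
```

Emit:
apply_moves(moves=[[0,0,0,0,0,0],[0,0,0,0,0,0],[0,0,0,0,0,0],[0,0,0,0,0,0],[0,0,0,0,0,0],[0,0,0,0,0,0],[0,0,0,0,0,0],[0,0,0,0,0,0]], hand=1, grip_force=58)

```text
time_s: 15.4
tcp_pos: [0.6096, 0.3123, 0.0722]
eef_rot: [-180.0, -0.1, -98.2]
contact_force: [0.1, 0.0, -0.9]
gripper_width: 0.0218
```

```bash
python3 go.py 0.61,0.3135,0.14,-98.5
```

```text
t 15.40 [0.6096 0.3123 0.0722] [-1.80e+02 -1.00e-01 -9.82e+01] w 0.0218 [ 0.1  0.  -0.9]
to (0.61, 0.3135, 0.14, -98.5) -> [-0.005, -0.001, -0.339, -0.0, -0.001, 0.004]
```

Emit:
apply_moves(moves=[[0,0,-0.15,0,0,0],[0,0,-0.35,0,0,0],[0,0,-0.5,0,0,0],[0,0,-0.5,0,0,0]])

```text
time_s: 15.9
tcp_pos: [0.6105, 0.3133, 0.1744]
eef_rot: [-179.8, 0.1, -98.2]
contact_force: [-0.6, -0.2, -4.3]
gripper_width: 0.0219
```

```bash
python3 go.py 0.66,0.15,0.17,-150
python3 - <<'E'
from h import *
p,d=imaging.capture("side"); cv2.imwrite("pics/s1.png",p)
E
```

```text
t 15.90 [0.6105 0.3133 0.1744] [-1.798e+02  1.000e-01 -9.820e+01] w 0.0219 [-0.6 -0.2 -4.3]
to (0.66, 0.15, 0.17, -150.0) -> [0.773, -0.361, 0.022, -0.001, 0.001, 0.576]
```

View pics/s1.png

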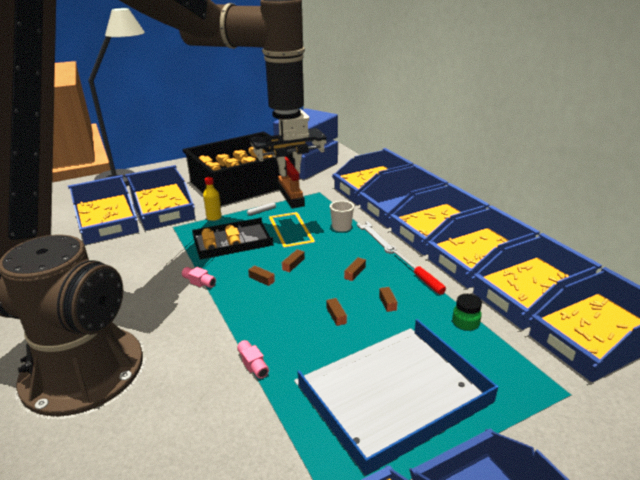

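The side view shows the sweeper lifted at (290,185) and both bodies in the tray; five bar ends remain on the bench.

Emit:
apply_moves(moves=[[0.2,-0.09,0,0,0,0.1],[0.4,-0.18,0,0,0,0.2],[0.6,-0.27,0,0,0,0.3],[0.773,-0.361,0,0,0,0.4],[0.773,-0.361,0,0,0,0.5],[0.773,-0.361,0,0,0,0.576],[0.773,-0.361,0,0,0,0.576]])

```text
time_s: 16.82
tcp_pos: [0.6577, 0.1489, 0.17]
eef_rot: [-180.0, -0.2, -150.0]
contact_force: [-0.3, 0.2, -3.5]
gripper_width: 0.0214
```

```bash
python3 go.py 0.70,0.105,0.17,-198 0.70,0.105,0.077,-198
```

```text
t 16.82 [0.6577 0.1489 0.17  ] [-180.    -0.2 -150. ] w 0.0214 [-0.3  0.2 -3.5]
to (0.7, 0.105, 0.17, -198.0) -> [-0.073, -0.296, -0.0, -0.001, -0.002, 0.533]
to (0.7, 0.105, 0.077, -198.0) -> [-0.075, -0.295, 0.465, -0.001, -0.002, 0.533]
```

Run:
```python
from h import *
i=imaging.camera_info("top")
for q in [(275,135),(312,134),(344,138),(357,136),(400,141),(443,141),(478,150)]: print(q,ray(i,*q,0.005).round(3))
```

```text
(275, 135) [0.785 0.229 0.005]
(312, 134) [0.789 0.146 0.005]
(344, 138) [0.781 0.074 0.005]
(357, 136) [0.786 0.044 0.005]
(400, 141) [ 0.776 -0.052  0.005]
(443, 141) [ 0.777 -0.148  0.005]
(478, 150) [ 0.758 -0.226  0.005]
```

Emit:
apply_moves(moves=[[-0.07,-0.29,0,0,0,0.1],[-0.07,-0.29,0,0,0,0.2],[-0.07,-0.29,0,0,0,0.3],[-0.07,-0.29,0,0,0,0.4],[-0.07,-0.29,0,0,0,0.5],[-0.07,-0.29,0,0,0,0.533],[-0.07,-0.29,0,0,0,0.533]])

```text
time_s: 17.7
tcp_pos: [0.6982, 0.1057, 0.1685]
eef_rot: [-179.8, -0.2, 162.2]
contact_force: [0.2, -1.1, -3.4]
gripper_width: 0.0216
```

```bash
python3 go.py 0.692,0.105,0.076,-198
```

```text
t 17.70 [0.6982 0.1057 0.1685] [-179.8   -0.2  162.2] w 0.0216 [ 0.2 -1.1 -3.4]
to (0.692, 0.105, 0.076, -198.0) -> [0.026, -0.011, 0.463, -0.003, -0.003, 0.002]
```

Emit:
apply_moves(moves=[[0.026,-0.011,0.1,-0.003,-0.003,0],[0.026,-0.011,0.25,-0.003,-0.003,0],[0.026,-0.011,0.38,-0.003,-0.003,0],[0.026,-0.011,0.463,-0.003,-0.003,0],[0.026,-0.011,0.463,-0.003,-0.003,0]])

```text
time_s: 18.32
tcp_pos: [0.6915, 0.1047, 0.0747]
eef_rot: [-179.9, -0.1, 162.3]
contact_force: [0.4, -0.3, -3.0]
gripper_width: 0.022
```

```bash
python3 go.py 0.633,-0.075,0.076,-198
```

```text
t 18.32 [0.6915 0.1047 0.0747] [-1.799e+02 -1.000e-01  1.623e+02] w 0.0220 [ 0.4 -0.3 -3. ]
to (0.633, -0.075, 0.076, -198.0) -> [0.005, -0.945, -0.005, -0.001, -0.001, 0.003]
```

Emit:
apply_moves(moves=[[0,-0.07,-0.005,0,0,0],[0,-0.17,-0.005,0,0,0],[0,-0.27,-0.005,0,0,0],[0,-0.37,-0.005,0,0,0],[0,-0.47,-0.005,0,0,0],[0,-0.57,-0.005,0,0,0],[0,-0.67,-0.005,0,0,0],[0,-0.77,-0.005,0,0,0],[0,-0.87,-0.005,0,0,0],[0,-0.945,-0.005,0,0,0],[0,-0.945,-0.005,0,0,0]])

```text
time_s: 19.7
tcp_pos: [0.633, -0.0768, 0.0757]
eef_rot: [-179.9, -0.1, 162.2]
contact_force: [-0.1, -0.4, -3.8]
gripper_width: 0.0216
```

```bash
python3 go.py 0.585,-0.225,0.076,-198
python3 - <<'E'
from h import *
p,d=imaging.capture("top"); cv2.imwrite("pics/t7.png",p)
p,d=imaging.capture("side"); cv2.imwrite("pics/s2.png",p)
E
```

```text
t 19.70 [ 0.633  -0.0768  0.0757] [-1.799e+02 -1.000e-01  1.622e+02] w 0.0216 [-0.1 -0.4 -3.8]
to (0.585, -0.225, 0.076, -198.0) -> [0.002, -0.779, 0.0, -0.001, -0.002, 0.002]
```

View pics/t7.png

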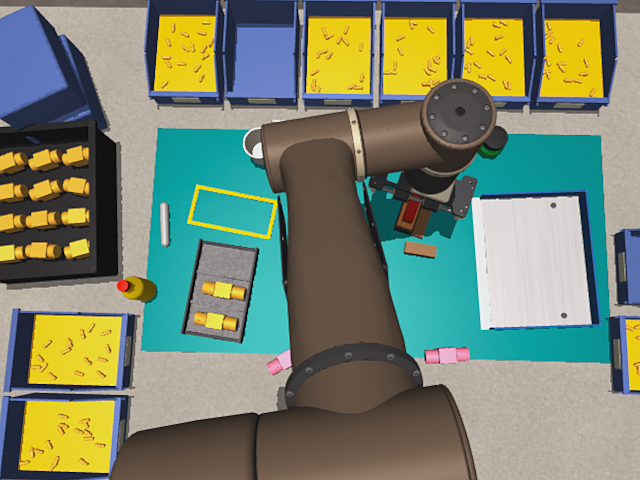

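View pics/s2.png

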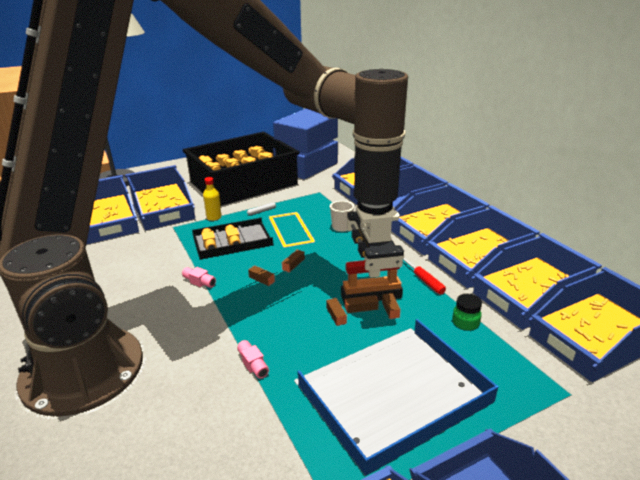

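Both far bars are ahead of the sweeper face at side-view (358,300) and (392,305). Continuing.

Emit:
apply_moves(moves=[[0,-0.07,0,0,0,0],[0,-0.17,0,0,0,0],[0,-0.27,0,0,0,0],[0,-0.36,0,0,0,0],[0,-0.45,0,0,0,0],[0,-0.45,0,0,0,0]])

```text
time_s: 20.55
tcp_pos: [0.6049, -0.1634, 0.0757]
eef_rot: [-179.8, -0.2, 162.1]
contact_force: [0.7, 0.2, -3.7]
gripper_width: 0.0219
```

```bash
python3 go.py 0.585,-0.225,0.076,-198
python3 - <<'E'
from h import *
p,d=imaging.capture("side"); cv2.imwrite("pics/s3.png",cv2.resize(p[220:460,230:550],None,fx=2.4,fy=2.4))
E
```

```text
t 20.55 [ 0.6049 -0.1634  0.0757] [-179.8   -0.2  162.1] w 0.0219 [ 0.7  0.2 -3.7]
to (0.585, -0.225, 0.076, -198.0) -> [0.0, -0.324, -0.001, -0.002, -0.002, 0.002]
```

View pics/s3.png

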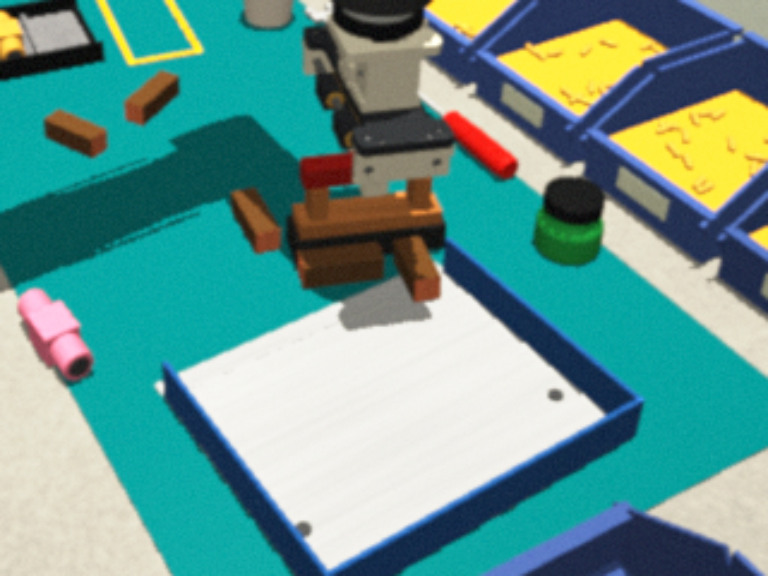

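Bars are still ahead of the face (crop (340,262) and (418,268)); to clear the side-wall corner the sweeper is eased towards the robot before entering.

```bash
python3 go.py 0.575,-0.20,0.079,-198 0.56,-0.235,0.081,-195 0.56,-0.255,0.081,-182 0.56,-0.29,0.081,-178
```

```text
t 20.60 [ 0.6054 -0.1627  0.0757] [-179.9   -0.2  162.2] w 0.0217 [-0.2  0.  -3. ]
to (0.575, -0.2, 0.079, -198.0) -> [0.087, -0.224, -0.016, -0.002, -0.002, 0.002]
to (0.56, -0.235, 0.081, -195.0) -> [0.105, -0.414, -0.025, -0.002, -0.002, -0.031]
to (0.56, -0.255, 0.081, -182.0) -> [0.075, -0.509, -0.025, -0.001, -0.002, -0.176]
to (0.56, -0.29, 0.081, -178.0) -> [0.021, -0.675, -0.025, -0.001, -0.002, -0.22]
```

Emit:
apply_moves(moves=[[0.03,-0.08,-0.006,0,0,0],[0.06,-0.16,-0.012,0,0,0],[0.087,-0.224,-0.018,0,0,0],[0.093,-0.29,-0.022,0,0,-0.01],[0.1,-0.35,-0.025,0,0,-0.02],[0.105,-0.414,-0.025,0,0,-0.031],[0.095,-0.46,-0.025,0,0,-0.09],[0.075,-0.509,-0.025,0,0,-0.176],[0.05,-0.59,-0.025,0,0,-0.2],[0.021,-0.675,-0.025,0,0,-0.22],[0.021,-0.675,-0.025,0,0,-0.22]])

```text
time_s: 21.98
tcp_pos: [0.5591, -0.2915, 0.0807]
eef_rot: [-179.9, -0.3, -178.1]
contact_force: [-0.0, -0.4, -4.4]
gripper_width: 0.0216
```

```bash
python3 go.py 0.56,-0.28,0.17,-178
python3 - <<'E'
from h import *
p,d=imaging.capture("side"); cv2.imwrite("pics/s4.png",cv2.resize(p[220:460,230:550],None,fx=2.4,fy=2.4))
E
```

```text
t 21.98 [ 0.5591 -0.2915  0.0807] [-179.9   -0.3 -178.1] w 0.0216 [-0.  -0.4 -4.4]
to (0.56, -0.28, 0.17, -178.0) -> [-0.004, 0.057, -0.447, -0.001, -0.003, -0.001]
```

View pics/s4.png

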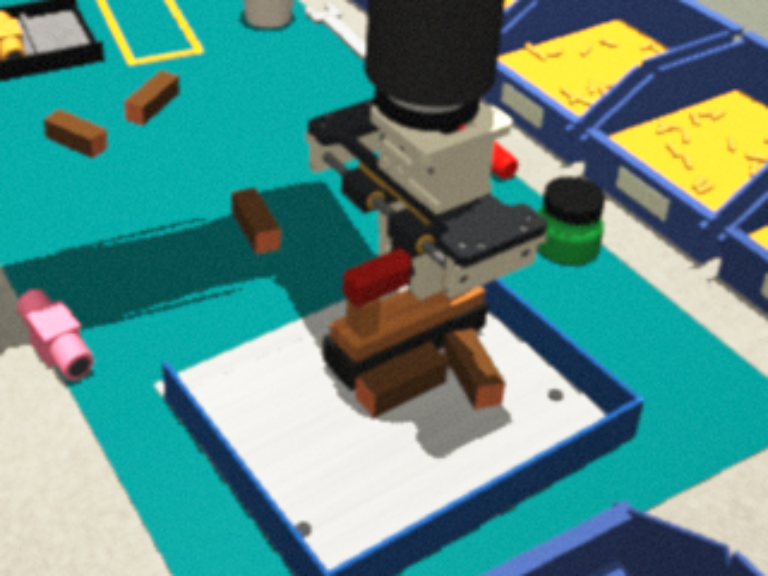

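Emit:
apply_moves(moves=[[0,-0.07,0,0,0,0],[0,-0.15,0,0,0,0],[0,-0.22,0,0,0,0],[0,-0.22,0,0,0,0],[0,-0.15,0,0,0,0],[0,-0.15,-0.15,0,0,0],[0,-0.15,-0.35,0,0,0],[0,-0.15,-0.47,0,0,0],[0,-0.15,-0.47,0,0,0]])

```text
time_s: 23.15
tcp_pos: [0.5619, -0.3204, 0.177]
eef_rot: [-179.8, -0.0, -178.1]
contact_force: [-0.5, -0.9, -4.1]
gripper_width: 0.0219
```

```bash
python3 go.py 0.545,-0.13,0.175,-178
python3 - <<'E'
from h import *
p,d=imaging.capture("side"); cv2.imwrite("pics/s5.png",p)
E
```

```text
t 23.15 [ 0.5619 -0.3204  0.177 ] [-179.8   -0.  -178.1] w 0.0219 [-0.5 -0.9 -4.1]
to (0.545, -0.13, 0.175, -178.0) -> [0.053, 0.954, 0.007, -0.002, -0.0, -0.001]
```

View pics/s5.png

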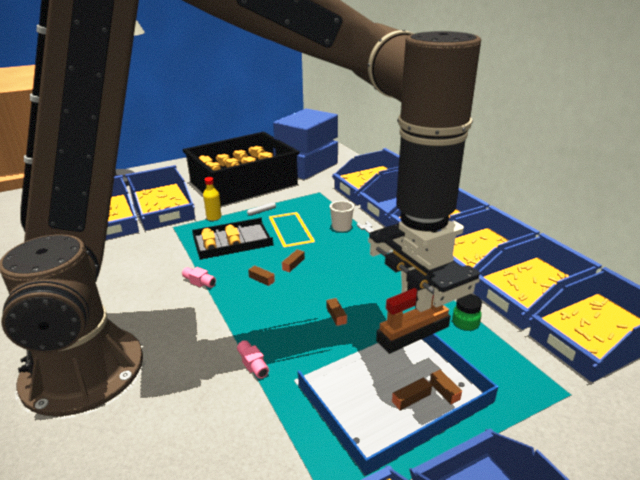

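Two bar ends are now deep in the pan at (412,390) and (445,385). Next column starts beyond the bar near (295,262) in the side view.

Emit:
apply_moves(moves=[[0.05,0.3,0,0,0,0],[0.06,0.6,0,0,0,0],[0.07,0.9,0,0,0,0],[0.08,1.0,0,0,0,0],[0.08,1.0,0,0,0,0]])

```text
time_s: 23.82
tcp_pos: [0.5371, -0.1188, 0.1733]
eef_rot: [-179.9, -0.3, -178.0]
contact_force: [-0.3, 0.8, -4.0]
gripper_width: 0.0216
```

Emit:
apply_moves(moves=[[0.02,0.3,0,0,0,0],[0.04,0.6,0,0,0,0],[0.06,0.9,0,0,0,0],[0.07,1.0,0,0,0,0],[0.07,1.0,0,0,0,0]])

```text
time_s: 24.45
tcp_pos: [0.5155, 0.0812, 0.172]
eef_rot: [-179.9, -0.4, -177.9]
contact_force: [0.6, 0.5, -4.1]
gripper_width: 0.0219
```

```bash
python3 go.py 0.532,0.207,0.175,-178
python3 - <<'E'
from h import *
p,d=imaging.capture("top"); cv2.imwrite("pics/t8.png",p)
i=imaging.camera_info("top")
show("scrap",blobs(i,p,*SCRAP,0.024,box=(280,150,610,330)))
E
```

```text
t 24.45 [0.5155 0.0812 0.172 ] [-179.9   -0.4 -177.9] w 0.0219 [ 0.6  0.5 -4.1]
to (0.532, 0.207, 0.175, -178.0) -> [-0.106, 0.625, -0.017, -0.001, -0.004, 0.002]
scrap
px 320 291  xy 0.4337 0.1176  L 65 S 24 ang -63.8
px 338 269  xy 0.4884 0.0813  L 52 S 41 ang 1.3
px 420 249  xy 0.5287 -0.0941  L 66 S 25 ang 81.6
px 550 250  xy 0.5330 -0.3700  L 73 S 25 ang 2.7
px 555 220  xy 0.5980 -0.3819  L 67 S 22 ang -88.8
```

View pics/t8.png

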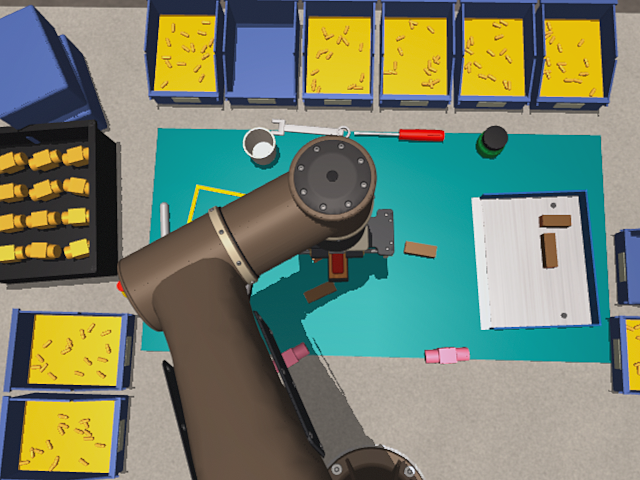

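The two swept bars lie in the pan at (555,220) and (550,250); bars at (420,250) and (320,291) are unmoved.

Emit:
apply_moves(moves=[[-0.05,0.3,0,0,-0.004,0],[-0.106,0.625,0,0,-0.004,0],[-0.106,0.625,0,0,-0.004,0],[-0.106,0.625,0,0,-0.004,0]])

```text
time_s: 25.0
tcp_pos: [0.532, 0.205, 0.1705]
eef_rot: [-179.8, -0.1, -177.9]
contact_force: [0.1, -0.9, -3.2]
gripper_width: 0.0216
```

```bash
python3 go.py 0.532,0.207,0.076,-178
python3 - <<'E'
from h import *
p,d=imaging.capture("side"); cv2.imwrite("pics/s6.png",cv2.resize(p[150:390,180:500],None,fx=2.4,fy=2.4))
E
```

```text
t 25.00 [0.532  0.205  0.1705] [-1.798e+02 -1.000e-01 -1.779e+02] w 0.0216 [ 0.1 -0.9 -3.2]
to (0.532, 0.207, 0.076, -178.0) -> [-0.001, 0.012, 0.473, -0.002, -0.002, 0.001]
```

View pics/s6.png

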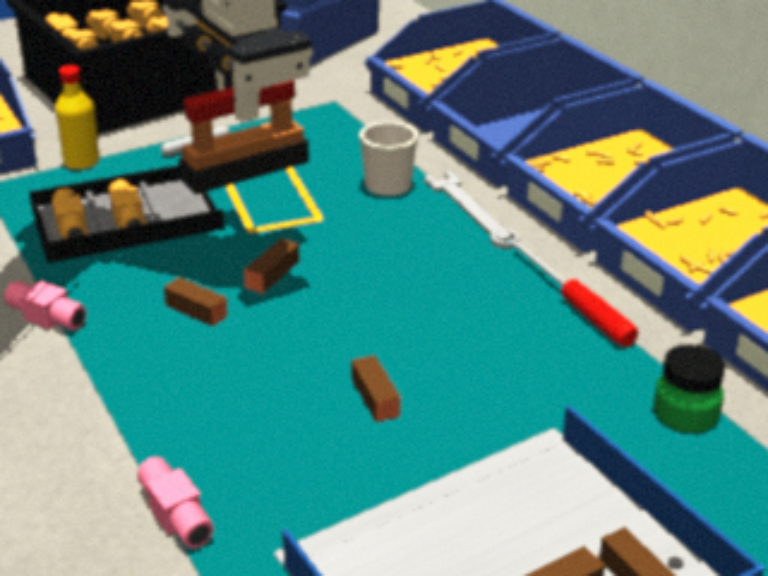

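Emit:
apply_moves(moves=[[-0.02,0.012,0.1,-0.002,-0.002,0],[-0.025,0.012,0.25,-0.002,-0.002,0],[-0.025,0.012,0.38,-0.002,-0.002,0],[-0.025,0.012,0.465,-0.002,-0.002,0],[-0.025,0.012,0.472,-0.002,-0.002,0],[-0.025,0.012,0.472,-0.002,-0.002,0]])

```text
time_s: 25.8
tcp_pos: [0.5372, 0.206, 0.0771]
eef_rot: [-180.0, 0.1, -178.0]
contact_force: [-0.3, 0.3, -3.1]
gripper_width: 0.0216
```

```bash
python3 go.py 0.537,0.02,0.076,-178
```

```text
t 25.80 [0.5372 0.206  0.0771] [-1.80e+02  1.00e-01 -1.78e+02] w 0.0216 [-0.3  0.3 -3.1]
to (0.537, 0.02, 0.076, -178.0) -> [0.033, -0.929, 0.006, -0.0, 0.001, -0.0]
```

Emit:
apply_moves(moves=[[0,-0.07,0.005,0,0,0],[0,-0.17,0.005,0,0,0],[0.01,-0.27,0.005,0,0,0],[0.015,-0.37,0.005,0,0,0],[0.02,-0.47,0.005,0,0,0],[0.025,-0.57,0.005,0,0,0],[0.03,-0.67,0.005,0,0,0],[0.03,-0.77,0.005,0,0,0],[0.03,-0.87,0.005,0,0,0],[0.03,-0.93,0.005,0,0,0],[0.03,-0.93,0.005,0,0,0]])

```text
time_s: 27.18
tcp_pos: [0.5372, 0.0186, 0.0758]
eef_rot: [-180.0, 0.0, -178.1]
contact_force: [-1.3, 1.3, -3.7]
gripper_width: 0.0217
```

```bash
python3 go.py 0.535,-0.16,0.076,-178;  python3 - <<'E'
from h import *
p,d=imaging.capture("side"); cv2.imwrite("pics/s7.png",cv2.resize(p[180:420,220:540],None,fx=2.4,fy=2.4))
E
```

```text
t 27.18 [0.5372 0.0186 0.0758] [-180.     0.  -178.1] w 0.0217 [-1.3  1.3 -3.7]
to (0.535, -0.16, 0.076, -178.0) -> [0.04, -0.892, -0.001, -0.0, 0.0, -0.001]
```

View pics/s7.png

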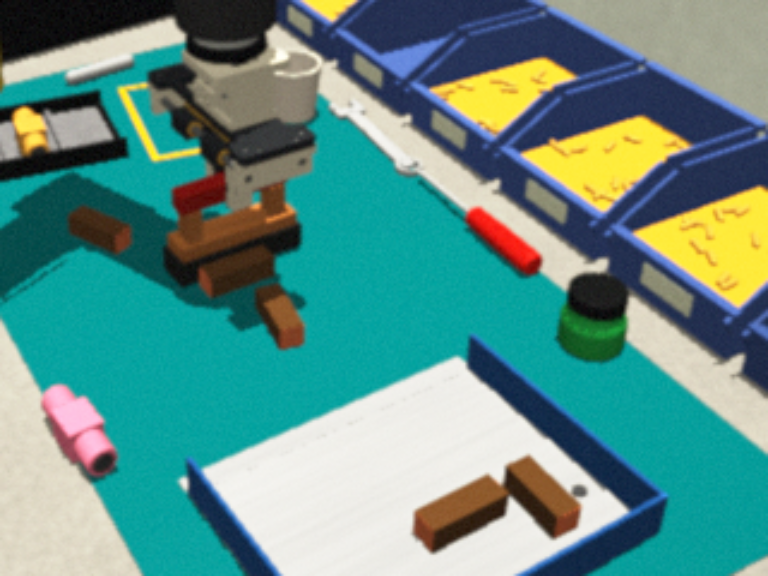

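One bar lies flat on the face at crop (238,272) with the next ahead at (280,315). Continuing to the pan.

Emit:
apply_moves(moves=[[0,-0.07,0,0,0,0],[0.01,-0.17,0,0,0,0],[0.015,-0.27,0,0,0,0],[0.02,-0.37,0,0,0,0],[0.025,-0.47,0,0,0,0],[0.03,-0.57,0,0,0,0],[0.03,-0.67,0,0,0,0],[0.035,-0.77,0,0,0,0],[0.04,-0.85,0,0,0,0],[0.04,-0.89,-0.005,0,0,0],[0.04,-0.89,-0.005,0,0,0]])

```text
time_s: 28.6
tcp_pos: [0.535, -0.1598, 0.0768]
eef_rot: [-179.9, 0.0, -178.1]
contact_force: [0.1, -0.6, -3.4]
gripper_width: 0.0219
```

```bash
python3 go.py 0.535,-0.2,0.081,-178 0.535,-0.28,0.081,-178;  python3 - <<'E'
from h import *
p,d=imaging.capture("side"); cv2.imwrite("pics/s8.png",cv2.resize(p[220:460,230:550],None,fx=2.4,fy=2.4))
E
```

```text
t 28.60 [ 0.535  -0.1598  0.0768] [-179.9    0.  -178.1] w 0.0219 [ 0.1 -0.6 -3.4]
to (0.535, -0.2, 0.081, -178.0) -> [0.006, -0.201, -0.021, -0.001, 0.0, -0.001]
to (0.535, -0.28, 0.081, -178.0) -> [0.019, -0.601, -0.02, -0.001, 0.0, -0.001]
```

View pics/s8.png

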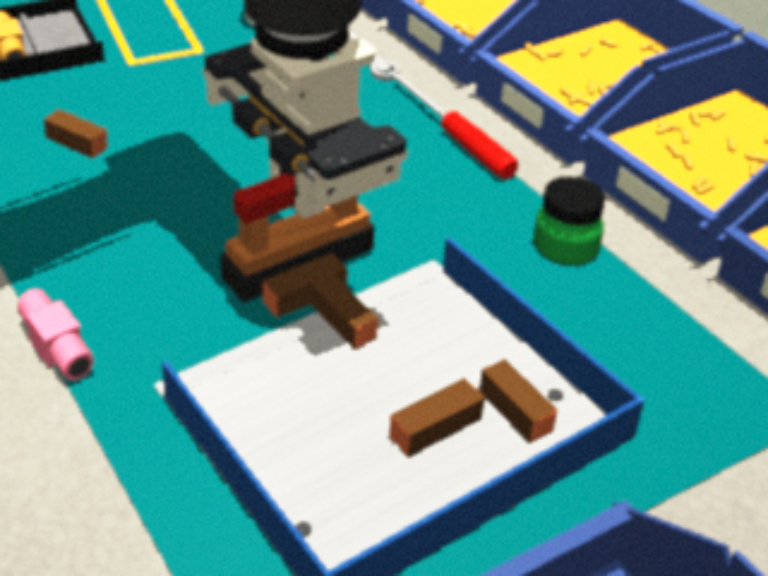

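Both bars are pushed together in a T at crop (310,290), the first already on the pan floor. Pushing on, sweeper raised over the lip.

Emit:
apply_moves(moves=[[0,-0.07,-0.008,0,0,0],[0.003,-0.14,-0.016,0,0,0],[0.006,-0.21,-0.021,0,0,0],[0.01,-0.3,-0.021,0,0,0],[0.013,-0.39,-0.021,0,0,0],[0.016,-0.48,-0.021,0,0,0],[0.019,-0.56,-0.021,0,0,0],[0.019,-0.63,-0.021,0,0,0],[0.019,-0.63,-0.021,0,0,0]])

```text
time_s: 29.78
tcp_pos: [0.5352, -0.2872, 0.081]
eef_rot: [-179.9, -0.0, -178.2]
contact_force: [-0.0, 0.1, -3.3]
gripper_width: 0.0214
```

Emit:
apply_moves(moves=[[0,0.04,0,0,0,0],[0,0.06,-0.1,0,0,0],[0,0.06,-0.3,0,0,0],[0,0.06,-0.47,0,0,0],[0,0.06,-0.47,0,0,0]])

```text
time_s: 30.4
tcp_pos: [0.5365, -0.2751, 0.1782]
eef_rot: [-179.8, 0.3, -178.1]
contact_force: [0.8, 0.0, -4.1]
gripper_width: 0.0215
```

```bash
python3 go.py 0.50,-0.08,0.17,-178;  python3 - <<'E'
from h import *
p,d=imaging.capture("side"); cv2.imwrite("pics/s9.png",p)
E
```

```text
t 30.40 [ 0.5365 -0.2751  0.1782] [-179.8    0.3 -178.1] w 0.0215 [ 0.8  0.  -4.1]
to (0.5, -0.08, 0.17, -178.0) -> [0.151, 0.981, 0.037, -0.002, 0.003, -0.001]
```

View pics/s9.png

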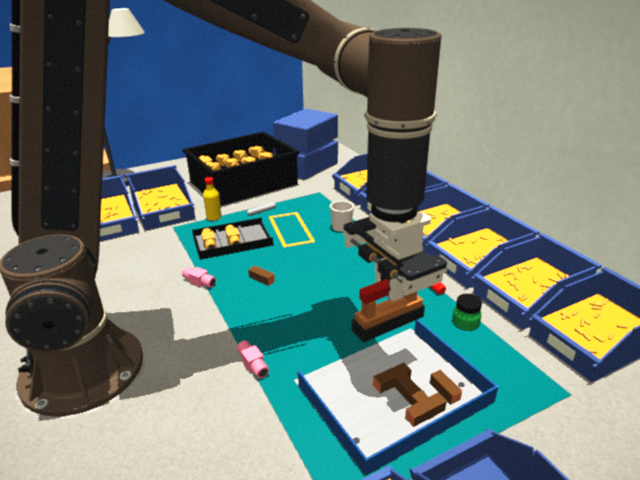

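Four bars are in the pan around (415,385); the last lies at (262,275).

Emit:
apply_moves(moves=[[0.05,0.3,0,0,0,0],[0.1,0.6,0,0,0,0],[0.15,0.9,0,0,0,0],[0.18,1.0,0,0,0,0],[0.18,1.0,0,0,0,0]])

```text
time_s: 31.08
tcp_pos: [0.4916, -0.0744, 0.1744]
eef_rot: [-179.9, 0.0, -178.0]
contact_force: [0.3, -0.8, -4.4]
gripper_width: 0.022
```

Emit:
apply_moves(moves=[[0.05,0.3,0,0,0,0],[0.1,0.6,0,0,0,0],[0.15,0.9,0,0,0,0],[0.17,1.0,0,0,0,0],[0.17,1.0,0,0,0,0]])

```text
time_s: 31.7
tcp_pos: [0.4502, 0.1248, 0.1731]
eef_rot: [-179.8, -0.0, -177.9]
contact_force: [0.1, -0.5, -4.2]
gripper_width: 0.0219
```

```bash
python3 go.py 0.445,0.195,0.17,-178;  python3 - <<'E'
from h import *
p,d=imaging.capture("side"); cv2.imwrite("pics/s10.png",p)
i=imaging.camera_info("side"); print(ray(i,262,270,0.024))
E
```

```text
t 31.70 [0.4502 0.1248 0.1731] [-179.8   -0.  -177.9] w 0.0219 [ 0.1 -0.5 -4.2]
to (0.445, 0.195, 0.17, -178.0) -> [0.013, 0.352, 0.015, -0.002, -0.0, 0.001]
[0.43801834 0.11974834 0.024     ]
```

View pics/s10.png

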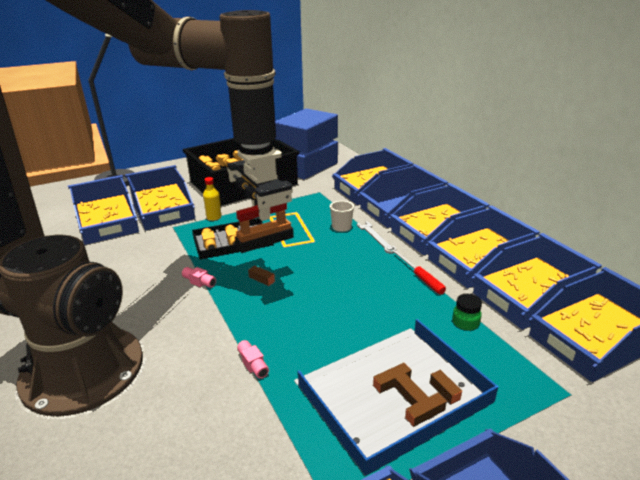

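Emit:
apply_moves(moves=[[0.01,0.2,0,0,0,0],[0.013,0.352,0,0,0,0],[0.013,0.352,0.1,0,0,0],[0.013,0.352,0.25,0,0,0],[0.013,0.352,0.38,0,0,0],[0.013,0.352,0.46,0,0,0],[0.013,0.352,0.483,0,0,0],[0.013,0.352,0.483,0,0,0]])

```text
time_s: 32.75
tcp_pos: [0.4455, 0.1931, 0.0762]
eef_rot: [-179.8, -0.1, -178.0]
contact_force: [-0.3, 0.5, -3.6]
gripper_width: 0.0214
```

```bash
python3 go.py 0.445,0.0,0.0755,-178
```

```text
t 32.75 [0.4455 0.1931 0.0762] [-1.798e+02 -1.000e-01 -1.780e+02] w 0.0214 [-0.3  0.5 -3.6]
to (0.445, 0.0, 0.0755, -178.0) -> [0.036, -0.965, 0.007, -0.002, -0.001, 0.0]
```

Emit:
apply_moves(moves=[[0,-0.07,0.003,0,0,0],[0,-0.17,0.003,0,0,0],[0.01,-0.27,0.003,0,0,0],[0.015,-0.37,0.003,0,0,0],[0.02,-0.47,0.003,0,0,0],[0.025,-0.57,0.003,0,0,0],[0.03,-0.67,0.003,0,0,0],[0.03,-0.77,0.003,0,0,0],[0.03,-0.87,0.003,0,0,0],[0.03,-0.96,0.003,0,0,0],[0.03,-0.96,0.003,0,0,0]])

```text
time_s: 34.12
tcp_pos: [0.4454, -0.0009, 0.0762]
eef_rot: [-179.7, -0.1, -178.1]
contact_force: [-0.4, 0.3, -4.6]
gripper_width: 0.0216
```

```bash
python3 go.py 0.445,-0.18,0.0765,-178;  python3 - <<'E'
from h import *
p,d=imaging.capture("side"); cv2.imwrite("pics/s11.png",cv2.resize(p[180:420,180:500],None,fx=2.4,fy=2.4))
E
```

```text
t 34.12 [ 0.4454 -0.0009  0.0762] [-1.797e+02 -1.000e-01 -1.781e+02] w 0.0216 [-0.4  0.3 -4.6]
to (0.445, -0.18, 0.0765, -178.0) -> [0.032, -0.895, 0.002, -0.003, -0.001, -0.001]
```

View pics/s11.png

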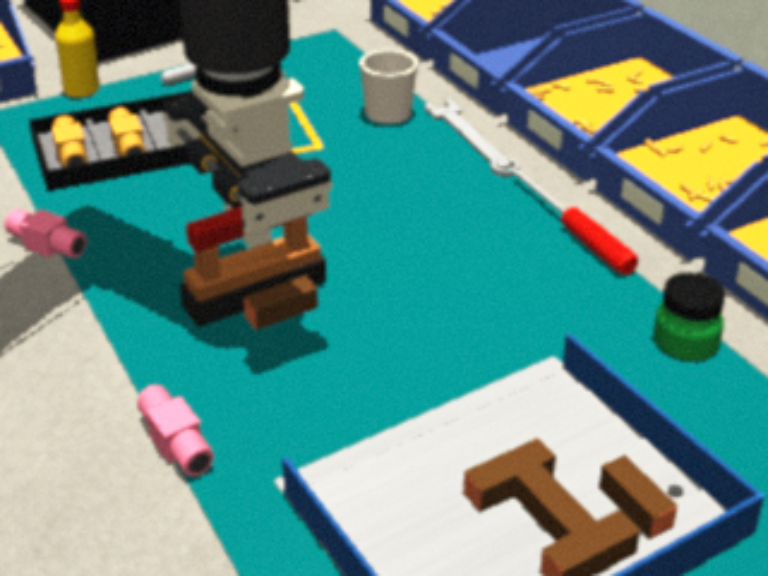

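The last bar is flat on the face at crop (282,300).

Emit:
apply_moves(moves=[[0,-0.07,0,0,0,0],[0.01,-0.17,0,0,0,0],[0.01,-0.27,0,0,0,0],[0.01,-0.37,0,0,0,0],[0.015,-0.47,0,0,0,0],[0.02,-0.57,0,0,0,0],[0.02,-0.67,0,0,0,0],[0.02,-0.77,0,0,0,0],[0.02,-0.86,-0.004,0,0,0],[0.02,-0.92,-0.01,0,0,0],[0.02,-0.96,-0.018,0,0,0],[0.02,-0.96,-0.023,0,0,0]])

```text
time_s: 35.67
tcp_pos: [0.448, -0.1925, 0.0817]
eef_rot: [-179.8, -0.1, -178.1]
contact_force: [0.9, 1.0, -4.4]
gripper_width: 0.0214
```

```bash
python3 go.py 0.448,-0.27,0.081,-178;  python3 - <<'E'
from h import *
p,d=imaging.capture("side"); cv2.imwrite("pics/s12.png",cv2.resize(p[220:460,230:550],None,fx=2.4,fy=2.4))
E
```

```text
t 35.67 [ 0.448  -0.1925  0.0817] [-1.798e+02 -1.000e-01 -1.781e+02] w 0.0214 [ 0.9  1.  -4.4]
to (0.448, -0.27, 0.081, -178.0) -> [0.013, -0.387, 0.005, -0.003, -0.001, -0.001]
```

View pics/s12.png

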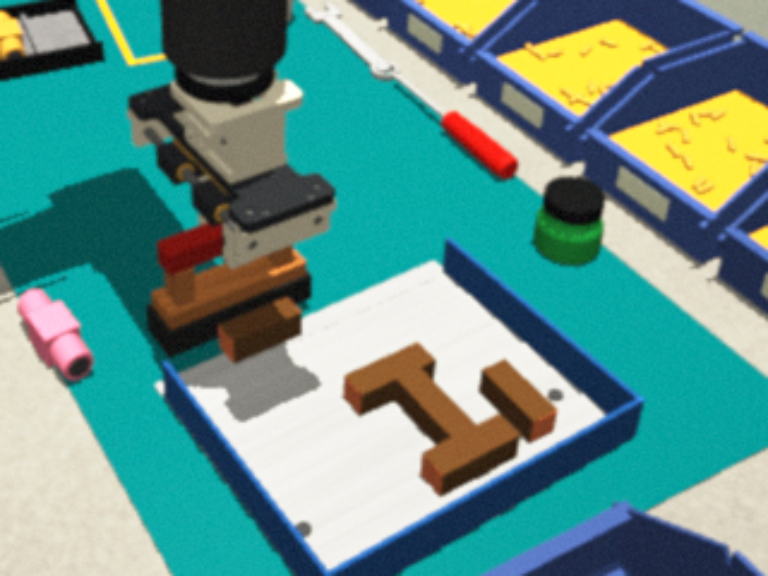

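```bash
python3 - <<'E'
from h import *
i=imaging.camera_info("side")
for n,(a,b),z in [("lipcorner",(156,388),0),("walltop",(166,362),.04),("walltopback",(324,572),.04),("swcorner",(180,350),.01),("sw left",(150,330),.01),("farwalltop",(447,241),.04),("farwalltopback",(640,402),.04)]:
    print(n,ray(i,230+a/2.4,220+b/2.4,z).round(4))
E
python3 go.py 0.46,-0.21,0.081,-178 0.46,-0.27,0.081,-178
```

```text
lipcorner [ 0.3621 -0.2328  0.    ]
walltop [ 0.3656 -0.2472  0.04  ]
walltopback [ 0.376  -0.4605  0.04  ]
swcorner [ 0.3934 -0.2134  0.01  ]
sw left [ 0.3814 -0.181   0.01  ]
farwalltop [ 0.6447 -0.233   0.04  ]
farwalltopback [ 0.6581 -0.4481  0.04  ]
t 35.73 [ 0.4481 -0.1923  0.0818] [-1.798e+02 -1.000e-01 -1.781e+02] w 0.0216 [-0.3  1.7 -5.4]
to (0.46, -0.21, 0.081, -178.0) -> [-0.057, -0.091, 0.004, -0.003, -0.001, -0.001]
to (0.46, -0.27, 0.081, -178.0) -> [-0.047, -0.39, 0.006, -0.003, -0.001, -0.001]
```

Emit:
apply_moves(moves=[[-0.02,-0.07,0,0,0,0],[-0.025,-0.15,0,0,0,0],[-0.02,-0.23,0,0,0,0],[-0.015,-0.31,0,0,0,0],[-0.012,-0.375,0,0,0,0],[-0.012,-0.375,0,0,0,0],[-0.012,-0.33,0,0,0,0],[-0.012,-0.31,-0.1,0,0,0],[-0.012,-0.31,-0.3,0,0,0],[-0.012,-0.31,-0.47,0,0,0],[-0.012,-0.31,-0.47,0,0,0]])

```text
time_s: 37.1
tcp_pos: [0.4545, -0.2533, 0.1789]
eef_rot: [-179.7, 0.2, -178.0]
contact_force: [0.3, -0.0, -4.9]
gripper_width: 0.0215
```

```bash
python3 go.py 0.50,-0.06,0.18,-170;  python3 - <<'E'
from h import *
p,d=imaging.capture("side"); cv2.imwrite("pics/s13.png",p)
E
```

```text
t 37.10 [ 0.4545 -0.2533  0.1789] [-179.7    0.2 -178. ] w 0.0215 [ 0.3 -0.  -4.9]
to (0.5, -0.06, 0.18, -170.0) -> [-0.261, 0.958, -0.01, -0.004, 0.002, -0.089]
```

View pics/s13.png

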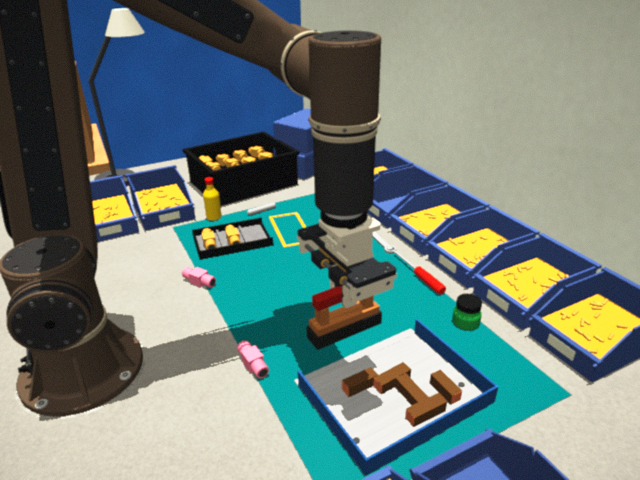

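All five bars are in the pan at (357–445,370–410). Returning the sweeper.

Emit:
apply_moves(moves=[[-0.06,0.25,0,0,0,0],[-0.12,0.5,0,0,0,0],[-0.2,0.8,0,0,0,-0.04],[-0.261,0.958,0,0,0,-0.089],[-0.261,0.958,0,0,0,-0.089]])

```text
time_s: 37.78
tcp_pos: [0.4986, -0.0573, 0.1746]
eef_rot: [-179.8, -0.1, -169.8]
contact_force: [1.0, -0.2, -4.0]
gripper_width: 0.0215
```

```bash
python3 go.py 0.58,0.12,0.18,-130
```

```text
t 37.77 [ 0.4986 -0.0573  0.1746] [-1.798e+02 -1.000e-01 -1.698e+02] w 0.0215 [ 1.  -0.2 -4. ]
to (0.58, 0.12, 0.18, -130.0) -> [-0.558, 0.8, -0.032, -0.002, -0.002, -0.442]
```

Emit:
apply_moves(moves=[[-0.14,0.2,-0.03,0,0,-0.1],[-0.28,0.4,-0.03,0,0,-0.2],[-0.42,0.6,-0.03,0,0,-0.3],[-0.558,0.8,-0.03,0,0,-0.4],[-0.558,0.8,-0.03,0,0,-0.442],[-0.558,0.8,-0.03,0,0,-0.442]])

```text
time_s: 38.52
tcp_pos: [0.579, 0.1198, 0.1778]
eef_rot: [-180.0, -0.4, -130.1]
contact_force: [-0.1, -0.2, -3.8]
gripper_width: 0.0216
```

```bash
python3 go.py 0.608,0.30,0.17,-100
```

```text
t 38.52 [0.579  0.1198 0.1778] [-180.    -0.4 -130.1] w 0.0216 [-0.1 -0.2 -3.8]
to (0.608, 0.3, 0.17, -100.0) -> [-0.783, 0.469, 0.033, 0.001, -0.005, -0.334]
```

Emit:
apply_moves(moves=[[-0.2,0.12,0,0,0,-0.08],[-0.4,0.24,0,0,0,-0.16],[-0.6,0.36,0,0,0,-0.25],[-0.783,0.469,0.03,0,-0.005,-0.334],[-0.783,0.469,0.03,0,-0.005,-0.334],[-0.783,0.469,0.03,0,-0.005,-0.334]])

```text
time_s: 39.28
tcp_pos: [0.6075, 0.2989, 0.1697]
eef_rot: [179.9, -0.0, -100.2]
contact_force: [0.1, -0.0, -3.7]
gripper_width: 0.0215
```

```bash
python3 go.py 0.608,0.317,0.0735,-100;python3 - <<'E'
from h import *
p,d=imaging.capture("top"); cv2.imwrite("pics/t9.png",p)
E
```

```text
t 39.27 [0.6075 0.2989 0.1697] [ 179.9   -0.  -100.2] w 0.0215 [ 0.1 -0.  -3.7]
to (0.608, 0.317, 0.0735, -100.0) -> [-0.09, 0.012, 0.481, 0.002, -0.0, -0.002]
```

View pics/t9.png

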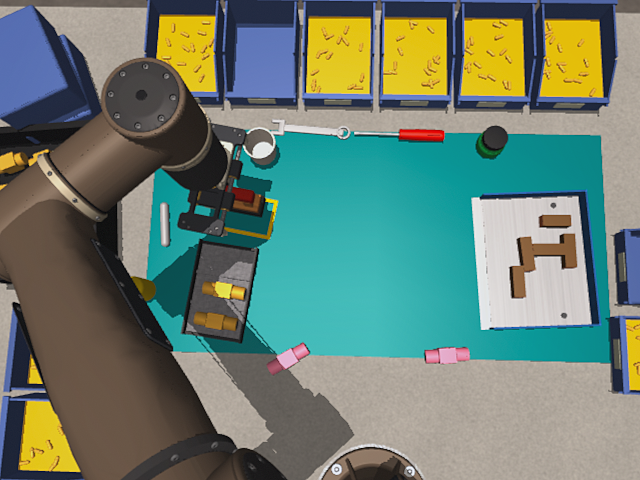

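The pan holds five bars at (512–575,220–280), bodies in the tray at (222,290) and (216,321), sweeper over the spot.

Emit:
apply_moves(moves=[[-0.09,0.012,0.1,0,0,0],[-0.09,0.012,0.25,0,0,0],[-0.09,0.012,0.38,0,0,0],[-0.09,0.012,0.45,0,0,0],[-0.09,0.012,0.475,0,0,0],[-0.09,0.012,0.482,0,0,0],[-0.09,0.012,0.482,0,0,0]])

```text
time_s: 40.2
tcp_pos: [0.6088, 0.3171, 0.0747]
eef_rot: [179.9, 0.1, -100.2]
contact_force: [-0.1, 0.3, -2.5]
gripper_width: 0.0218
```

```bash
python3 go.py 0.608,0.317,0.0725,-100
```

```text
t 40.20 [0.6088 0.3171 0.0747] [ 1.799e+02  1.000e-01 -1.002e+02] w 0.0218 [-0.1  0.3 -2.5]
to (0.608, 0.317, 0.0725, -100.0) -> [0.001, 0.004, 0.011, 0.001, 0.001, -0.002]
```

Emit:
apply_moves(moves=[[0,0,0.01,0,0,0],[0,0,0.012,0,0,0],[0,0,0.012,0,0,0]])

```text
time_s: 40.58
tcp_pos: [0.6092, 0.3175, 0.073]
eef_rot: [180.0, 0.1, -100.2]
contact_force: [0.6, 0.9, -0.3]
gripper_width: 0.0218
```

Emit:
apply_moves(moves=[[0,0,0,0,0,0],[0,0,0,0,0,0],[0,0,0,0,0,0],[0,0,0,0,0,0],[0,0,0,0,0,0],[0,0,0,0,0,0],[0,0,-0.15,0,0,0],[0,0,-0.4,0,0,0],[0,0,-0.7,0,0,0],[0,0,-0.7,0,0,0]], hand=-1)

```text
time_s: 41.82
tcp_pos: [0.6117, 0.3187, 0.2196]
eef_rot: [-179.6, 0.5, -100.1]
contact_force: [-0.6, 0.2, -1.0]
gripper_width: 0.0875
```

```bash
python3 go.py 0.60,0.13,0.25,-100
python3 - <<'E'
from h import *
p,d=imaging.capture("wrist"); cv2.imwrite("pics/w9.png",p)
E
```

```text
t 41.83 [0.6117 0.3187 0.2196] [-179.6    0.5 -100.1] w 0.0875 [-0.6  0.2 -1. ]
to (0.6, 0.13, 0.25, -100.0) -> [0.938, -0.109, -0.16, -0.005, 0.006, -0.001]
```

View pics/w9.png

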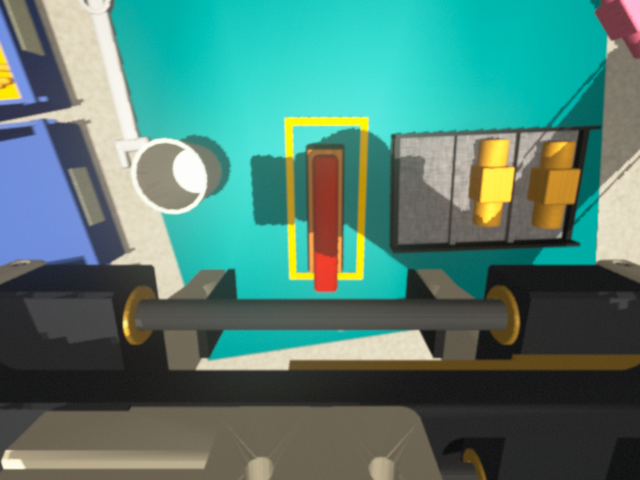

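Sweeper stands square inside the outline (bar at (325,220), outline 285–368), and both bodies lie in their own lanes. Backing off for a final look.

Emit:
apply_moves(moves=[[0.3,-0.03,-0.15,0,0,0],[0.6,-0.06,-0.15,0,0,0],[0.938,-0.1,-0.16,0,0,0],[0.938,-0.1,-0.16,0,0,0]])

```text
time_s: 42.38
tcp_pos: [0.5956, 0.1261, 0.2465]
eef_rot: [-179.9, 0.3, -100.3]
contact_force: [0.4, 0.1, -0.6]
gripper_width: 0.0875
```

Emit:
apply_moves(moves=[[0.3,0,0,0,0,0],[0.6,0,0,0,0,0],[0.9,0,0,0,0,0],[0.9,0,0,0,0,0]])

```text
time_s: 42.88
tcp_pos: [0.5621, -0.0538, 0.2445]
eef_rot: [-180.0, 0.3, -100.6]
contact_force: [1.0, 0.5, 0.4]
gripper_width: 0.0875
```

```bash
python3 go.py
python3 - <<'E'
from h import *
p,d=imaging.capture("top"); cv2.imwrite("pics/t10.png",p); i=imaging.camera_info("top")
q,d=imaging.capture("side"); cv2.imwrite("pics/s14.png",q)
show("b",blobs(i,p,*BODY,0.026,box=(180,240,600,360)))
show("red",blobs(i,p,(0,150,90),(5,255,255),0.1,box=(150,180,300,240)))
show("yel",blobs(i,p,(22,150,120),(33,255,255),0.0,box=(150,150,300,250),amax=9999))
n=np.array([.037,-.9993]); o=np.array([.506,-.2218])+.12*n
b=blobs(i,p,*SCRAP,0.027,box=(400,150,610,330),amax=9999); show("s",b)
for k in b: print("pan x",(np.array(k[2:4])-o)@n)
a=np.radians(82); t=np.array([.4303,.3265])
for k in blobs(i,p,*BODY,0.026,box=(180,240,300,360)): v=np.array(k[2:4])-t; print("tray",v@[np.cos(a),np.sin(a)],v@[-np.sin(a),np.cos(a)])
E
```

```text
t 42.88 [ 0.5621 -0.0538  0.2445] [-180.     0.3 -100.6] w 0.0875 [1.  0.5 0.4]
b
px 215 321  xy 0.3664 0.3373  L 91 S 31 ang 82.2
px 223 290  xy 0.4319 0.3235  L 89 S 31 ang 82.0
red
px 208 198  xy 0.6129 0.3483  L 63 S 21 ang 79.7
yel
s
px 422 170  xy 0.6998 -0.1086  L 118 S 97 ang -89.0
px 474 158  xy 0.7331 -0.2139  L 148 S 34 ang -89.0
px 541 259  xy 0.4996 -0.3552  L 143 S 127 ang -84.6
px 555 220  xy 0.5974 -0.3807  L 67 S 22 ang -88.8
pan x -0.22599258662318117
pan x -0.11952310578516849
pan x 0.01311664906560057
pan x 0.04213246924077144
tray 0.001806963106956793 0.06475574528270467
tray -0.0027208403857739848 -0.001970248118819285
```

View pics/t10.png

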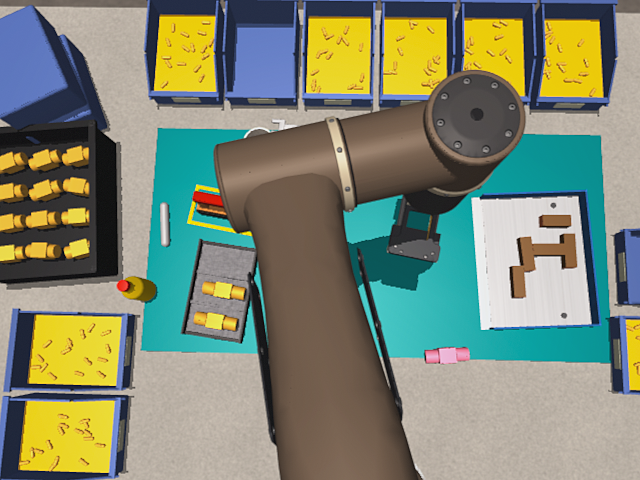

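View pics/s14.png

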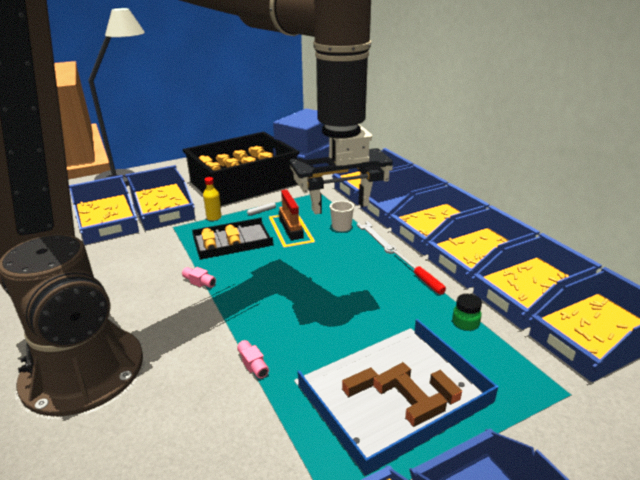

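Everything checks: bodies within 3 mm of lane middles, five bars well past the lip, gauge, oiler, cup, spanner, driver and paste as at the start. Letting the arm settle and handing in.

Emit:
apply_moves(moves=[[0,0,0,0,0,0],[0,0,0,0,0,0],[0,0,0,0,0,0]])

```text
time_s: 43.35
tcp_pos: [0.5633, -0.0503, 0.2445]
eef_rot: [-179.9, 0.3, -100.3]
contact_force: [0.2, 0.4, -0.3]
gripper_width: 0.0877
```

Run:
```python
from h import *
print(r.close_job()); print(status.get_state()["time_s"])
```

```text
the job is handed in; nothing more can be done
None
the job is handed in; nothing more can be done
```

The bench is cleared and the job was handed in at about 43 s of the 210 s allowed; no verdict was given. Two polished bodies and five bar ends were on the bench.

- **Bodies:** I lifted both with a 30 N grip and laid them in separate lanes of the tray. The last top view puts each about 3 mm or less from the middle of its lane.
- **Bar ends:** I swept all five into the pan in three strokes with the sweeper. The last pictures show every one well past the lip, the nearest about 6 cm past it by eye.
- **Sweeper:** It stands inside its yellow outline, set down at the outline's angle to within about a degree. In the final top view the arm hid part of it, so this check rests on the wrist and side pictures taken after release.
- **Other things:** The bottle, jar, gauge, screwdriver, spanner, cup and both pink look-alikes looked unmoved. I compared them by eye against the first pictures and did not measure them.

No check failed. The colour mask's extra hits in the final top view, at (422,170) and (474,158), were parts of the arm rather than bar ends.

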